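Check the pencil-barrel guide tube with the slim gauge and present its tip for reading

TASK

Take the slim collared gauge (not the thick one) from its rest, slide its rod into the inclined guide tube until the collar stops against the mouth, and draw it right out again. Then present it at the reading fork: rod level and pointing straight through the fork, its tip midway between the two lenses at their height, touching nothing but the gripper. The program finishes while holding the gauge still there; leave the thick gauge and the cosmetics where they are.

Things in the scene. Friction and masses are not known exactly. Their poses are not given: they have to be found in the camera images.
- slim_gauge_grip (a point): slim gauge, loose, 0.1 to 0.16 kg: metal gauge rod. Point: centre of its square grip (90 mm long, 16 x 16 mm); x axis along the gauge to the tip. Along x from here: collar disc (32 mm diameter) 45 to 51 mm, round rod (8 mm diameter) 51 to 121 mm; mass centre about 15 mm. Starts level on one of two equal rests, centre line 50 mm above the table, tip roughly towards the robot
- slim_gauge_tip (a point): centre of the slim gauge's rod tip (far end of the 8 mm rod, 121 mm from the grip's centre)
- thick_gauge_grip (a point): the other gauge, not wanted: same grip and collar, but its rod is 15 mm thick; lying on the other rest. This point is the centre of its grip, x axis towards its tip
- rest_a: fixed black rest under the slim gauge; origin: centre of its underside, below the grip's centre. Base 110 x 60 x 8 mm; two notched walls (8 mm thick, 44 mm wide, 52 mm high, notch 21 mm wide with floor 42 mm high) hold the grip 38 mm either side of its centre: 68 mm of grip is free between them, and the gauge lifts straight up
- rest_b: the equal fixed rest that the thick gauge lies on; origin at the centre of its underside
- guide_tube: fixed steel guide tube. Origin: centre of its mouth, 125 mm above the table; z axis: along the tube, out of the mouth, rising 35 degrees above level, roughly away from the robot. 85 mm long, 20 mm outside, bore 12 mm; the last 15 mm flare to a mouth 22 mm inside, 30 mm outside, whose rim stops the collar (home: grip's centre 51 mm out from the mouth along z, tip 70 mm inside)
- tube_stand: fixed stand of the tube: base plate 110 x 80 x 12 mm with a post; origin on the table 30 mm behind (robot side of) the mouth; x axis is the tube's heading seen from above
- reading_fork: fixed grey optical reading fork: base 80 x 130 x 14 mm, two uprights 34 mm deep (x), 24 mm wide, 140 mm tall, 68 mm apart inside, left and right (y) of the middle; origin at the centre of its underside; x axis is the way through the fork, roughly away from the robot
- fork_beam (a point): reading point of the fork: midway between its two round lenses (20 mm diameter, one in each upright's inner face, facing each other along y), 110 mm above the table; x axis is the way through the fork, level
- foundation: bystander: a small round bottle with a black cap, 34 mm wide, 85 mm tall; loose; origin at the centre of its underside
- cream_jar: bystander: a squat white jar, 54 mm wide, 42 mm tall; loose; origin at the centre of its underside
- lipstick: bystander: an upright black tube, 20 mm wide, 68 mm tall; loose; origin at the centre of its underside
- compact: bystander: a flat black disc, 66 mm wide, 16 mm tall; loose; origin at the centre of its underside
- varnish: bystander: a small amber bottle, 28 mm wide, 60 mm tall; loose; origin at the centre of its underside
- sharpener: bystander: an aluminium block, 30 x 22 x 14 mm; loose; origin at the centre of its underside
Mind the look-alikes: they are no part of the job. What is shaped like the tube_stand but purple is not meant. What is shaped like the rest_b but pink is not meant.

How it is judged:
By the outcome, as a careful person would: the job done as asked, in the order asked, and still so for the second after the job is handed in, while the arm keeps its last pose, push and grip.
It also fails if it takes over 69 s, if anything falls off the work surface, if the arm or the gripper's body presses on something with over 40 N, if the wrist force passes 120 N, or if a joint passes its speed limit or range.

ROBOT

A 7-joint arm with a two-finger parallel gripper is mounted at the origin on the work surface. World frame = base frame: x ahead of the robot, y to its left, z up, the work surface at z = 0. Lengths are in m, angles in rad, forces in N, time in s.
With the tool pointing down it reaches from about 0.4 to 0.85 m from the base axis. Payload 10.4 kg.
Tool frame: the origin (TCP) lies between the finger pads; the fingertips stand 8 mm ahead of it and the grasp point (between the pads) lies 11 mm behind it; z points along the fingers, x is the direction in which the jaws open and shut, and the axes are right-handed (so a half turn about z gives the same grasp; the last joint's range is limited). The gripper opens to 87 mm and grips with 3 to 60 N. Pads are 19 mm wide; open, the fingers measure 117 mm over their backs; the gripper's body (75 mm by 190 mm) begins 51 mm behind the grasp point.
Start: joints at [1.17, 0.332, -0.065, 1.46, 0.022, 1.35, -0.088], TCP at [0.231, -0.581, 0.231] pointing down, gripper open.
Joint ranges: [-2.6, 2.6], [-0.5, 2.12], [-1.47, 1.34], [0.16, 2.42], [-1.27, 4.41], [0.06, 2.06], [-2.6, 2.6]. Speed limits (rad/s): [2.22, 2.22, 2.79, 2.79, 3.14, 3.14, 3.14].

INTERFACE

Orientations are given as a unit quaternion [x, y, z, w].
In Python, from bench import r, viewer gives the robot as it stands.
- The arm moves only by the tool apply_moves, never from a script. Its argument "increments" is a list of rows, each an object with "grip": the closure in counts, from 0 (fully open) to 255 (shut); "xyz": the shift along the tool's x, y, z in mm, a list of three; "rotation": the turn, a rotation vector about the tool's x, y, z in degrees, a list of three. A call has 1 to 5 rows; each row is the pose to reach, as a shift and turn from the pose measured when the call began, along the tool's axes at that moment; what a row does not reach only later rows make up. A row lasts 1/8 s, in which the tool goes at most 62.5 mm and 10.7 degrees, less where a joint would pass 70% of its speed; a pose out of reach is approached as far as the arm can. A call with a gripper value outside its range is refused whole. The fingers move at their own pace and stop on an object; "squeeze" is the grip in N (left out, the last holds). Time passes only in rows, so rows that repeat a pose let the fingers close. It gives the time, the measured TCP pose, the force and the opening at its end, in the units of the state.
- r.read_state(): the state, without advancing time (a new reading comes with each control period).
- viewer.camera(name): name is "side" or "top"; returns a dict with "img" (480x640x3 uint8, blue, green, red), "range_z" (480x640 float32, m along the optical axis (not along the pixel's ray), 0 where there is no reading), "vertical_fov" (degrees; the focal length in pixels is half the picture's height over the tangent of half this angle, whatever the lens; pixels are square), "cx", "cy" (the principal point, pixels), "D" ([k1, k2, p1, p2, k3] as OpenCV has them; the pictures are not rectified), "rvec" (rotation vector, rad) and "tvec" (3), from world to camera coordinates, as OpenCV has them. Camera axes: x right, y down, z forward; pixel columns grow to the right and rows downward; lengths in m; the calibration is good to about 2 mm. A picture is of the moment at which its call begins.
- r.close_job(): hands the job in, once; it reports no verdict.
The state is a dict: "time": time; "joint_positions": joint angles; "joint_vel": joint speeds; "joint_torque": joint torques, N m; "ee_pos": TCP position; "eef_rot": TCP orientation; "ft_force": force on the tool from outside, world axes, zero at the start; "torque": the same for the moment, N m; "width": finger opening in m.
Only numpy, scipy, OpenCV 4.12 (cv2) and the standard library are available. Lean on these libraries where they do the work, as an engineer would, in place of code of your own. Each camera call takes 0.05 s, during which the arm holds its last target.

## Working session

There is one attempt and no reset: what is moved stays moved. The work goes in short steps, Python scripts to look and compute and a tool call to move; the robot and the scene stay as the last step left them, time stands still between calls to the robot, and variables do not carry over. Pictures are saved under pics/ and viewed, and the job is handed in when it is done.

Besides the shell and the picture viewer there is one more tool, called by a JSON object that holds its "api" and its "payload", one argument or row to a line. apply_moves: Moves the arm, as the interface text tells. Its arguments: {"type":"object","properties":{"increments":{"type":"array","items":{"type":"object","properties":{"grip":{"type":"number"},"xyz":{"type":"array","items":{"type":"number"}},"rotation":{"type":"array","items":{"type":"number"}}}}},"squeeze":{"type":"number"}},"required":["increments"]}

```bash
mkdir -p pics; ls
cat > h.py <<'E'
import numpy as np, cv2
from bench import r, viewer
def grab(n):
    c=viewer.camera(n); 
    f=240/np.tan(np.radians(c['vertical_fov'])/2)
    c['K']=np.array([[f,0,c['cx']],[0,f,c['cy']],[0,0,1]]); c['R']=cv2.Rodrigues(np.array(c['rvec'],float))[0]; c['t']=np.array(c['tvec'],float).ravel(); c['D']=np.array(c['D'],float)
    return c
def rays(c,px):
    p=cv2.undistortPoints(np.array(px,float).reshape(-1,1,2),c['K'],c['D']).reshape(-1,2)
    d=np.c_[p,np.ones(len(p))]
    return -c['R'].T@c['t'], d@c['R']
def onz(c,px,z):
    o,d=rays(c,px); s=(z-o[2])/d[:,2]; return o+s[:,None]*d
def cloud(c):
    v,u=np.mgrid[0:480,0:640]; o,d=rays(c,np.c_[u.ravel(),v.ravel()])
    P=o+d*c['range_z'].ravel()[:,None]; P[c['range_z'].ravel()==0]=np.nan
    return P.reshape(480,640,3)
def proj(c,P): return cv2.projectPoints(np.array(P,float).reshape(-1,1,3),np.array(c['rvec'],float),c['t'],c['K'],c['D'])[0].reshape(-1,2)
E
python3 - <<'E'
from h import *
import pickle
for n in('side','top'):
    c=grab(n); cv2.imwrite(f'pics/{n}0.png',c['img']); pickle.dump(c,open(n+'0.pkl','wb'))
    print(n,c['vertical_fov'],c['cx'],c['cy'],c['D'],-c['R'].T@c['t'],c['R'][2])
s=r.read_state();print(s)
E
```

```text
pics
side 44.775225213974544 319.9071220357682 237.99906872810263 [-0.18905665  0.          0.          0.          0.        ] [ 0.40247386 -0.91917627  0.7021733 ] [ 0.11374726  0.82730814 -0.55011163]
top 42.098847362252485 322.65399234597464 237.27001577378306 [-0.09904097  0.          0.          0.          0.        ] [ 0.2753282  -0.01485525  1.34776525] [ 0.20469049  0.01790498 -0.97866297]
{'time': 0.1, 'joint_positions': array([ 1.17039636,  0.33283136, -0.06471833,  1.46087481,  0.02162108,
        1.34988979, -0.08851024]), 'joint_vel': array([-0.00038521, -0.0016753 , -0.00056788, -0.00068786, -0.00103998,
        0.00123435, -0.00030214]), 'joint_torque': array([ 2.44945666e-03, -6.24544787e+01,  2.51296861e-02, -3.90716136e+01,
       -6.13009231e-02,  3.65197426e-02, -7.09335481e-06]), 'ee_pos': array([ 0.23042212, -0.58060576,  0.22981103]), 'eef_rot': array([ 8.27316442e-01, -5.61735773e-01, -5.60387576e-04, -3.36130282e-04]), 'ft_force': array([ 0.69776589,  0.23885489, -0.23770119]), 'torque': array([ 0.01636858,  0.00226322, -0.00030368]), 'width': 0.08706376343128484}
```

View pics/top0.png

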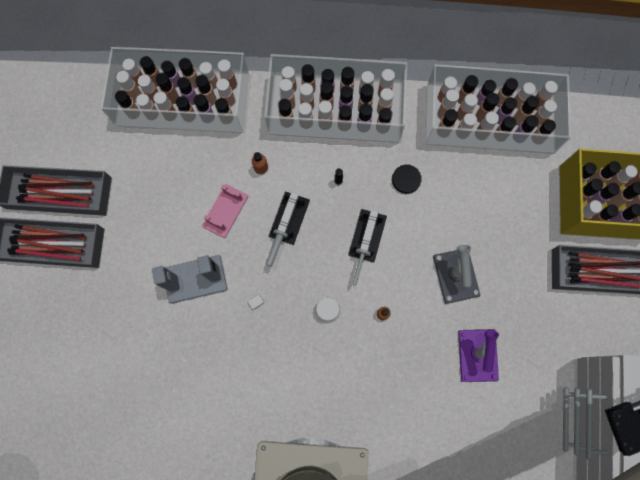

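View pics/side0.png

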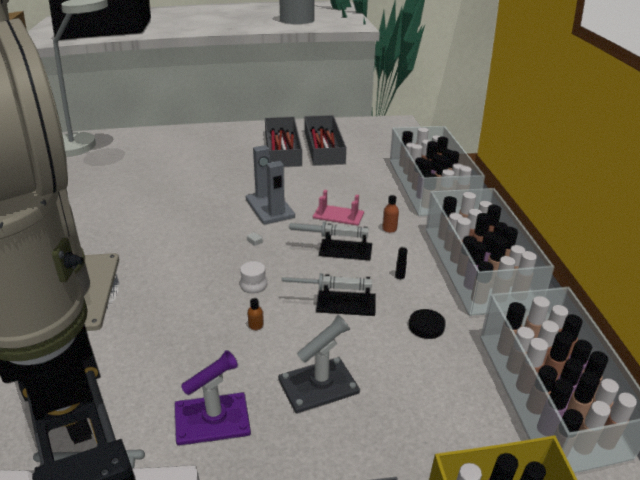

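The top view shows the two gauges, at px (288,225) and (367,240), each on a black rest. The steel tube on its grey stand is at (460,272), with a purple look-alike at (479,355). The grey fork is at (190,278), and the pink rest at (226,210) is not meant. The right-hand gauge seems to have the thinner rod, so I'll check that in a crop.

Run:
```python
from h import *
import pickle
t=pickle.load(open('top0.pkl','rb'));s=pickle.load(open('side0.pkl','rb'))
a=cv2.resize(t['img'][180:300,255:395],None,fx=5.6,fy=5,interpolation=cv2.INTER_CUBIC)
a=cv2.resize(t['img'][185:295,255:395],(763,600),interpolation=cv2.INTER_CUBIC)
cv2.imwrite('pics/t_g.png',a)
b=cv2.resize(s['img'][210:320,270:390],(654,600),interpolation=cv2.INTER_CUBIC);cv2.imwrite('pics/s_g.png',b)
a=cv2.resize(t['img'][235:310,425:490],(520,600),interpolation=cv2.INTER_CUBIC)
b=cv2.resize(t['img'][245:310,145:235],(800,578),interpolation=cv2.INTER_CUBIC)
cv2.imwrite('pics/t_t.png',a);cv2.imwrite('pics/t_f.png',b)
b=cv2.resize(s['img'][310:410,270:370],(600,600),interpolation=cv2.INTER_CUBIC);cv2.imwrite('pics/s_t.png',b)
b=cv2.resize(s['img'][140:230,240:330],(600,600),interpolation=cv2.INTER_CUBIC);cv2.imwrite('pics/s_f.png',b)
for c in(t,s):
  P=cloud(c); z=c['range_z'];print((z>0).mean(), P[400,160],P[300,400])
```

```text
0.9961165364583333 [0.18212121 0.33036165 0.0017473 ] [ 0.42923507 -0.16626306  0.0043359 ]
0.996201171875 [ 0.23880888 -0.2920068  -0.00155398] [ 0.67177741 -0.09150746 -0.00073581]
```

View pics/t_g.png

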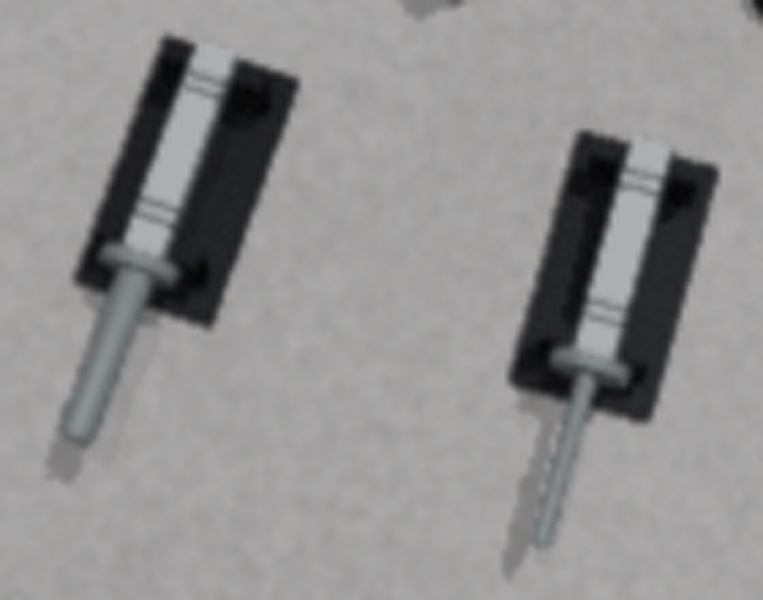

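View pics/s_g.png

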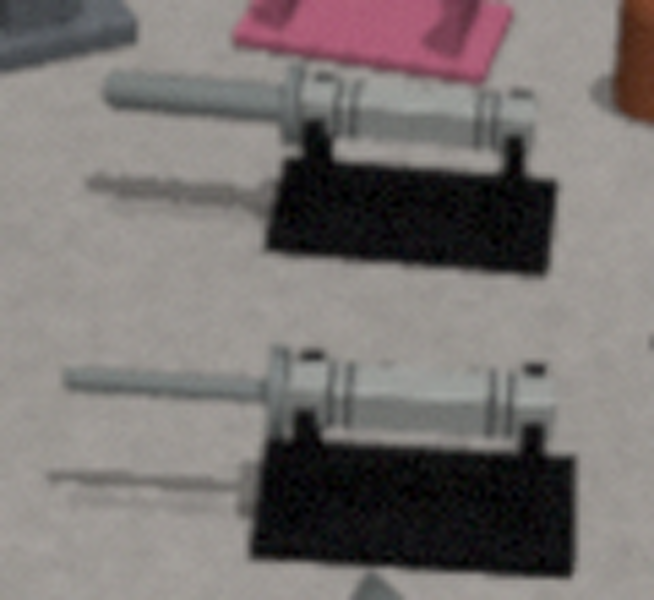

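View pics/t_t.png

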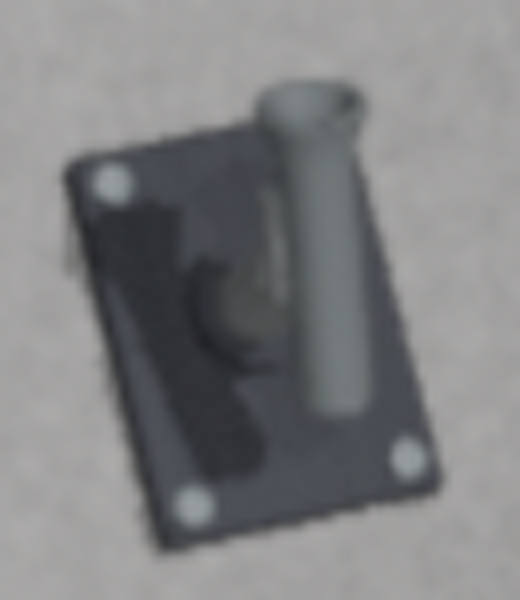

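View pics/t_f.png

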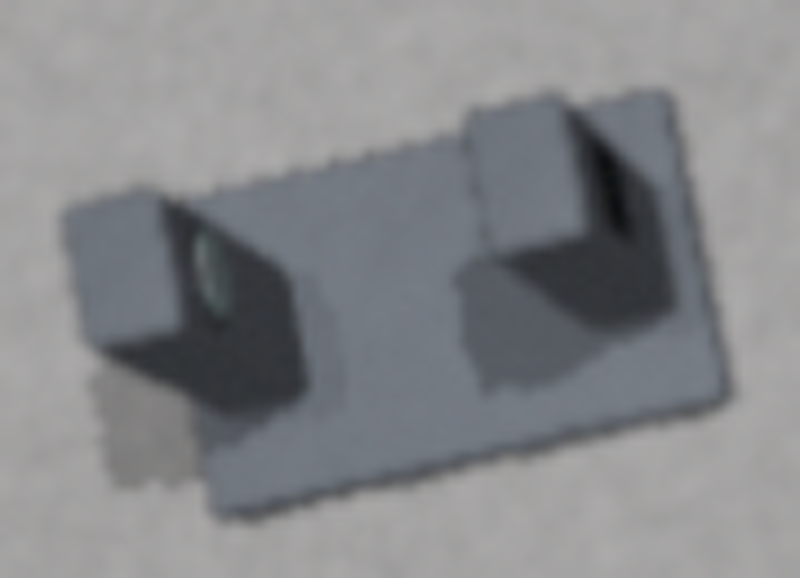

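View pics/s_t.png

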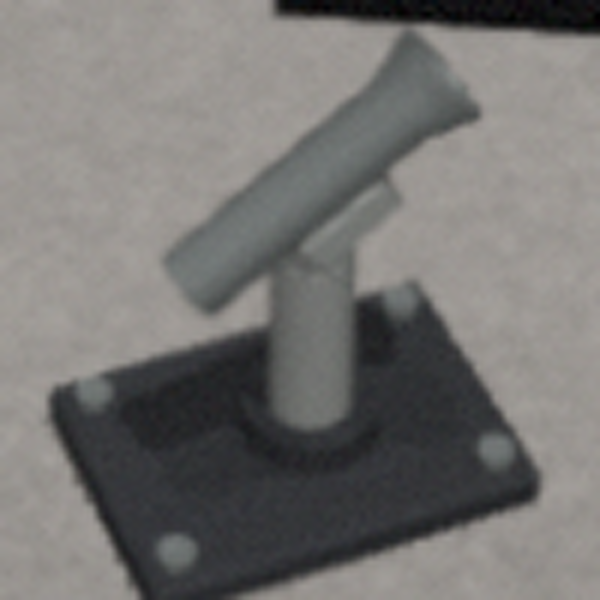

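View pics/s_f.png

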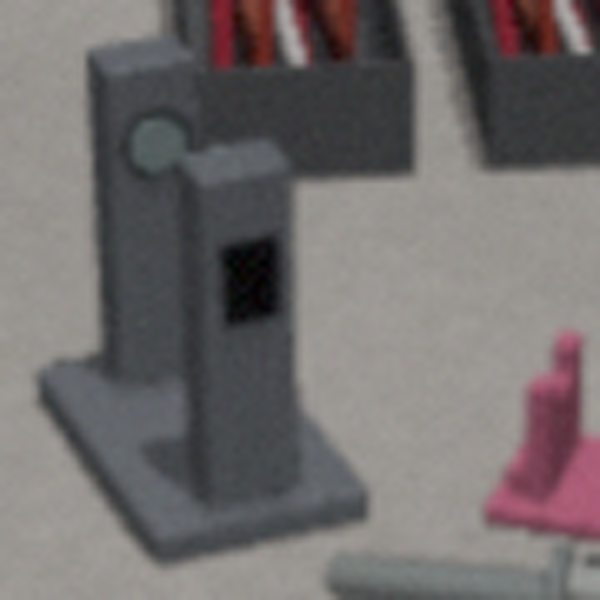

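Both crops agree. The left gauge, grip at px (288,220), has a rod about as thick as its grip. The right gauge, grip at px (367,237) and tip at (355,284), has a rod half the grip's width, so it is the slim one. Next I'll measure everything.

```bash
cat > m.py <<'E'
from h import *
import pickle
t=pickle.load(open('top0.pkl','rb'));s=pickle.load(open('side0.pkl','rb'))
def tri(pt,ps):
    o1,d1=rays(t,[pt]);o2,d2=rays(s,[ps]);d1=d1[0]/np.linalg.norm(d1[0]);d2=d2[0]/np.linalg.norm(d2[0])
    A=np.c_[d1,-d2];k=np.linalg.lstsq(A,o2-o1,rcond=None)[0];a=o1+k[0]*d1;b=o2+k[1]*d2
    return (a+b)/2,np.linalg.norm(a-b)*1e3
np.set_printoptions(precision=4,suppress=True)
def T(u,v): return (255+u/5.45,185+v/5.4545)
def S(u,v): return (270+u/5.45,210+v/5.4545)
E
python3 - <<'E'
from m import *
# rest a base corners
q=onz(t,[T(583,130),T(718,168),T(650,420),T(512,382)],.008);print('rest',q.mean(0),np.linalg.norm(np.diff(q,axis=0),axis=1)); h=q[2]+q[3]-q[0]-q[1];print('hd',np.degrees(np.arctan2(h[1],h[0])))
# grip top face z=.058 : far end mid, near collar ; tip z=.05
print('grip far end',onz(t,[T(648,143)],.058),'tip',onz(t,[T(543,545)],.050),'collar top',onz(t,[T(592,352)],.066))
print('tip tri',tri(T(543,543),S(66,378)))
print('gauge heading lines', [np.degrees(np.arctan2(*(b-a)[0][:2][::-1])) for a,b in [(onz(t,[T(645,165)],.058),onz(t,[T(600,340)],.058)),(onz(t,[T(586,385)],.054),onz(t,[T(543,540)],.054))]])
def U(u,v): return (425+u/8,235+v/8)
q=onz(t,[U(72,160),U(352,108),U(440,490),U(160,548)],.012);print('stand',q.mean(0),q,np.linalg.norm(np.diff(q,axis=0),axis=1))
# screws
q=onz(t,[U(113,185),U(408,458),U(193,506)],.013);print('screws',q, 'mid',(q[0]+q[1])/2)
h=q[0]-q[2];print('hd',np.degrees(np.arctan2(h[1],h[0])))
V=lambda u,v:(270+u/6,310+v/6)
q=onz(s,[V(95,393),V(400,300),V(497,450),V(178,551)],.013);print('screws side',q,q.mean(0)); h=q[1]+q[2]-q[0]-q[3];print('hd',np.degrees(np.arctan2(h[1],h[0])))
print('mouth tri',tri(U(311,105),V(444,72)),onz(t,[U(311,105)],.125),onz(s,[V(444,72)],.125))
print('tail tri',tri(U(342,408),V(190,285)))
F=lambda u,v:(145+u/8.889,245+v/8.889)
q=onz(t,[F(670,92),F(733,390)],.014)
print('fork right',q);
q=onz(t,[F(62,212),F(155,190),F(185,330),F(97,347)],.14);print('upL',q.mean(0),q,np.linalg.norm(np.diff(q,axis=0),axis=1))
q2=onz(t,[F(467,110),F(560,93),F(587,235),F(492,255)],.14);print('upR',q2.mean(0),np.linalg.norm(np.diff(q2,axis=0),axis=1))
print('mid',(q.mean(0)+q2.mean(0))/2); h=q.mean(0)-q2.mean(0);print('sep',np.linalg.norm(h),'xhd',np.degrees(np.arctan2(h[1],h[0]))-90)
W=lambda u,v:(240+u/6.667,140+v/6.667)
q=onz(s,[W(90,55),W(150,78-37),W(193,57),W(100,78)],.14);print(q)
print('side lens',onz(s,[W(158,146)],.11))
P=cloud(t);print('depth tops',P[int(F(125,270)[1]),int(F(125,270)[0])],P[int(F(525,170)[1]),int(F(525,170)[0])])
E
```

```text
rest [ 0.5667 -0.0895  0.008 ] [0.0569 0.1077 0.0572]
hd 167.927715594231
grip far end [[ 0.609  -0.0965  0.058 ]] tip [[ 0.4495 -0.0648  0.05  ]] collar top [[ 0.5229 -0.0787  0.066 ]]
tip tri (array([ 0.4506, -0.0648,  0.0479]), np.float64(0.1969427676816603))
gauge heading lines [np.float64(168.89209209444718), np.float64(167.8848732227715)]
stand [ 0.4891 -0.287   0.012 ] [[ 0.5314 -0.2354  0.012 ]
 [ 0.5509 -0.3119  0.012 ]
 [ 0.4474 -0.3381  0.012 ]
 [ 0.427  -0.2626  0.012 ]] [0.079  0.1067 0.0783]
screws [[ 0.525  -0.2466  0.013 ]
 [ 0.4554 -0.329   0.013 ]
 [ 0.4387 -0.271   0.013 ]] mid [ 0.4902 -0.2878  0.013 ]
hd 15.759687960242802
screws side [[ 0.4398 -0.2721  0.013 ]
 [ 0.5256 -0.2471  0.013 ]
 [ 0.5425 -0.3047  0.013 ]
 [ 0.4561 -0.3291  0.013 ]] [ 0.491  -0.2883  0.013 ]
hd 15.991324752221141
mouth tri (array([ 0.5285, -0.277 ,  0.1224]), np.float64(0.6624215273633246)) [[ 0.5276 -0.2764  0.125 ]] [[ 0.5283 -0.2798  0.125 ]]
tail tri (array([ 0.461 , -0.2969,  0.0753]), np.float64(4.183735891876571))
fork right [[0.4994 0.2293 0.014 ]
 [0.4273 0.2067 0.014 ]]
upL [0.4301 0.3238 0.14  ] [[0.442  0.3394 0.14  ]
 [0.4484 0.3191 0.14  ]
 [0.4177 0.3087 0.14  ]
 [0.4125 0.328  0.14  ]] [0.0213 0.0324 0.0199]
upR [0.4579 0.2364 0.14  ] [0.021  0.0327 0.0215]
mid [0.444  0.2801 0.14  ]
sep 0.09171962574103805 xhd 17.589496506996042
[[0.4149 0.3157 0.14  ]
 [0.436  0.325  0.14  ]
 [0.4502 0.3099 0.14  ]
 [0.4177 0.2964 0.14  ]]
side lens [[0.4367 0.303  0.11  ]]
depth tops [0.4306 0.3235 0.1414] [0.4592 0.2374 0.1375]
```

Run:
```python
from m import *
from scipy.optimize import least_squares
pts=[]
for c in(t,s):
    P=cloud(c).reshape(-1,3); m=(abs(P[:,0]-.49)<.08)&(abs(P[:,1]+.288)<.06)&(P[:,2]>.03)&(P[:,2]<.17); Q=P[m]
    pts.append(Q);print(len(Q),Q.min(0),Q.max(0))
h=np.radians(15.9);d0=np.array([np.cos(h)*np.cos(np.radians(35)),np.sin(h)*np.cos(np.radians(35)),np.sin(np.radians(35))])
m0=np.array([.526,-.278,.125])
def fit(Q,free):
    def axis(x):
        hh=x[2] if free else h
        return np.array([np.cos(hh)*np.cos(np.radians(35)),np.sin(hh)*np.cos(np.radians(35)),np.sin(np.radians(35))]),np.array([x[0],x[1],.125])
    a=(Q-m0)@d0; off=np.linalg.norm(np.cross(Q-m0,d0),axis=1)
    K=Q[(a<-20e-3)&(a>-83e-3)&(off<.018)]
    f=lambda x:(np.linalg.norm(np.cross(K-axis(x)[1],axis(x)[0]),axis=1)-.010)
    r_=least_squares(f,[m0[0],m0[1],h],loss='soft_l1',f_scale=.002);return r_.x[:2],np.degrees(r_.x[2]),len(K),np.sqrt((f(r_.x)**2).mean())
for Q in(pts[0],pts[1],np.vstack(pts)): print(fit(Q,False),fit(Q,True))
Q=np.vstack(pts);a=(Q-m0)@d0;print('end along axis',np.percentile(a,[1,2,5,95,98,99]))
def crop(c,x0,y0,w,hh,k,n): cv2.imwrite(n,cv2.resize(c['img'][y0:y0+hh,x0:x0+w],None,fx=k,fy=k,interpolation=cv2.INTER_CUBIC))
crop(t,448,238,32,54,11,'pics/tm.png');crop(s,292,310,60,60,10,'pics/sm.png')
```

```text
502 [ 0.4589 -0.3021  0.0308] [ 0.5369 -0.2624  0.1417]
1241 [ 0.4565 -0.3062  0.0305] [ 0.5353 -0.2647  0.1359]
(array([ 0.5282, -0.274 ]), np.float64(15.9), 280, np.float64(0.0017551369007718363)) (array([ 0.528 , -0.2733]), np.float64(16.868429524672713), 280, np.float64(0.0017524306596259816))
(array([ 0.532, -0.276]), np.float64(15.9), 631, np.float64(0.0016289843505141541)) (array([ 0.5321, -0.2765]), np.float64(15.266377017789193), 631, np.float64(0.0016243076842411424))
(array([ 0.5306, -0.2755]), np.float64(15.9), 911, np.float64(0.002029357860405417)) (array([ 0.5306, -0.2756]), np.float64(15.757795725168403), 911, np.float64(0.0020289744039624458))
end along axis [-0.0856 -0.0834 -0.0801  0.0001  0.0015  0.003 ]
```

View pics/tm.png

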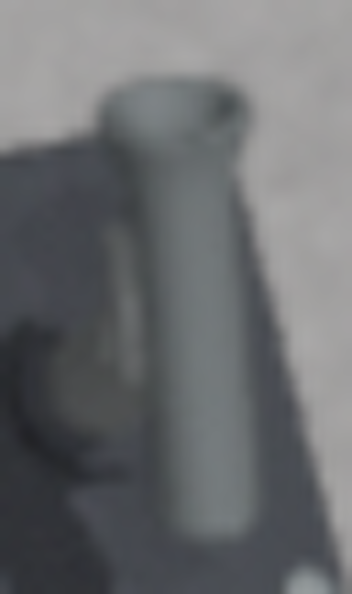

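View pics/sm.png

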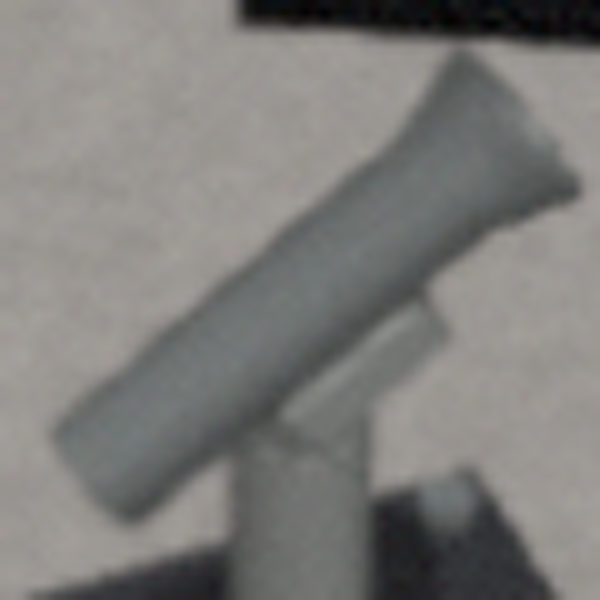

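Run:
```python
from m import *
def mk(x0,y0,kx,ky=None):
    ky=ky or kx
    return lambda u,v:(x0+(u+.5)/kx-.5,y0+(v+.5)/ky-.5)
T=mk(255,185,763/140,600/110);S=mk(270,210,5.45,600/110);U=mk(425,235,8);V=mk(270,310,6);F=mk(145,245,8.889);W=mk(240,140,6.667);A=mk(448,238,11);B=mk(292,310,10)
q=onz(t,[T(583,130),T(718,168),T(650,420),T(512,382)],.008);print('rest',q.mean(0))
print('far end',onz(t,[T(648,143)],.058),'tip',onz(t,[T(543,545)],.050),tri(T(543,543),S(66,378)),'far tri',tri(T(648,143),S(553,362)))
q=onz(t,[T(645,165),T(600,340)],.058)
h=np.radians(168.3);ux=np.array([np.cos(h),np.sin(h)])
tip=onz(t,[T(543,545)],.050)[0,:2]; far=onz(t,[T(648,143)],.058)[0,:2]
print('len',np.linalg.norm(tip-far),'hd',np.degrees(np.arctan2(*(tip-far)[::-1])),'grip from tip',tip-.121*ux,'from far',far+.045*ux)
q=onz(t,[U(113,185),U(408,458),U(193,506)],.013);print('stand',(q[0]+q[1])/2)
q=onz(s,[V(95,393),V(400,300),V(497,450),V(178,551)],.013);print(q.mean(0))
n=[]
def plane(c,a,b):
    o,d=rays(c,[a,b]);k=np.cross(d[0],d[1]);k/=np.linalg.norm(k);return k,k@o
n1,c1=plane(t,A(174,118),A(211,510));n2,c2=plane(s,B(521,119),B(97,477))
d=np.cross(n1,n2);d/=np.linalg.norm(d);d*=np.sign(d[2])
p=np.linalg.solve(np.array([n1,n2,[0,0,1]]),[c1,c2,.125])
print('axis',d,'elev',np.degrees(np.arcsin(d[2])),'hd',np.degrees(np.arctan2(d[1],d[0])),'at z.125',p)
print('mouth tri',tri(A(174,118),B(521,119)))
q=onz(t,[F(62,212),F(155,190),F(185,330),F(97,347)],.14);q2=onz(t,[F(467,110),F(560,93),F(587,235),F(492,255)],.14)
print('fork mid',(q.mean(0)+q2.mean(0))/2)
q=onz(t,[F(670,92),F(733,398)],.014);print('fork right edge hd',q,np.degrees(np.arctan2(*(q[0]-q[1])[:2][::-1])))
q=onz(t,[F(215,190),F(467,132)],.014);print('far edge',q,np.degrees(np.arctan2(*(q[0]-q[1])[:2][::-1]))-90)
q=onz(t,[F(230,512),F(720,400)],.014);print('near edge',q,np.degrees(np.arctan2(*(q[0]-q[1])[:2][::-1]))-90)
print('lens side',onz(s,[W(158,146)],.11))
```

```text
rest [ 0.5676 -0.0886  0.008 ]
far end [[ 0.6098 -0.0956  0.058 ]] tip [[ 0.4503 -0.0639  0.05  ]] (array([ 0.4506, -0.0639,  0.0483]), np.float64(1.231501374928103)) far tri (array([ 0.6094, -0.0953,  0.0646]), np.float64(2.41431737435961))
len 0.16267006203827417 hd 168.75035111228607 grip from tip [ 0.5688 -0.0884] from far [ 0.5658 -0.0865]
stand [ 0.4911 -0.2869  0.013 ]
[ 0.4905 -0.2873  0.013 ]
axis [0.7853 0.2282 0.5756] elev 35.13881726938534 hd 16.200841762803762 at z.125 [ 0.5318 -0.2749  0.125 ]
mouth tri (array([ 0.5281, -0.2759,  0.1226]), np.float64(0.7091123300451173))
fork mid [0.4448 0.2811 0.14  ]
fork right edge hd [[0.5003 0.2304 0.014 ]
 [0.4262 0.2076 0.014 ]] 17.12363786062765
far edge [[0.4684 0.3401 0.014 ]
 [0.487  0.2794 0.014 ]] 17.030230580427613
near edge [[0.39   0.3274 0.014 ]
 [0.4255 0.2107 0.014 ]] 16.94694322485806
lens side [[0.4359 0.3054 0.11  ]]
```

```bash
cat > p.py <<'E'
from h import *
from scipy.spatial.transform import Rotation as Ro
np.set_printoptions(precision=4,suppress=True)
def Rt(hd,el,roll=0):
    h,e=np.radians([hd,el]); g=np.array([np.cos(e)*np.cos(h),np.cos(e)*np.sin(h),np.sin(e)]); x=np.array([-np.sin(h),np.cos(h),0])
    return np.c_[x,g,np.cross(x,g)]
def plan(grasp,hd,el,off=0):
    """grasp point world; off: gauge-axis offset of the grasp"""
    s=r.read_state(); R0=Ro.from_quat(s['eef_rot']).as_matrix(); R1=Rt(hd,el)
    tcp=np.array(grasp)+.011*R1[:,2]
    d=R0.T@(tcp-s['ee_pos'])*1e3; w=np.degrees(Ro.from_matrix(R0.T@R1).as_rotvec())
    print('t',s['time'],'tcp',s['ee_pos'],'q',s['joint_positions'],'F',s['ft_force'],'w',s['width'])
    print('xyz',d.round(1),'|',np.linalg.norm(d).round(1),'rot',w.round(2))
MOUTH=np.array([.5308,-.2753,.125]); D=-Rt(196.0,-35)[:,1]
BEAM=np.array([.4448,.2811,.11]);
E
python3 - <<'E'
from p import *
plan([.557,-.0855,.20],168.4,0)
E
```

```text
t 0.1 tcp [ 0.2304 -0.5806  0.2298] q [ 1.1704  0.3328 -0.0647  1.4609  0.0216  1.3499 -0.0885] F [ 0.6978  0.2389 -0.2377] w 0.08706376343128484
xyz [-339.7 -486.2   41.2] | 594.5 rot [ 0.03  0.07 33.25]
```

{"api": "apply_moves", "payload": {
  "increments": [
    {"grip":0,"xyz":[-170,-243,0],"rotation":[0,0,16]},
    {"grip":0,"xyz":[-170,-243,0],"rotation":[0,0,16]},
    {"grip":0,"xyz":[-340,-486,0],"rotation":[0,0,33]},
    {"grip":0,"xyz":[-340,-486,0],"rotation":[0,0,33]},
    {"grip":0,"xyz":[-340,-486,0],"rotation":[0,0,33]}
  ]
}}

```text
time: 0.72
ee_pos: [0.4004, -0.3222, 0.2302]
eef_rot: [-0.633, 0.774, 0.001, 0.0]
ft_force: [0.7, -0.7, -0.2]
width: 0.087
```

Run:
```python
from p import *
plan([.557,-.0855,.15],168.4,0)
```

```text
t 0.725 tcp [ 0.4004 -0.3222  0.2302] q [ 0.7946  0.1007 -0.2191  1.741   0.0221  1.3036 -1.2003] F [ 0.6905 -0.6803 -0.2375] w 0.08699218827386969
xyz [-263.  -106.5   91.3] | 298.1 rot [0.06 0.05 0.13]
```

{"api": "apply_moves", "payload": {
  "increments": [
    {"grip":0,"xyz":[-263,-106,30],"rotation":[0,0,0]},
    {"grip":0,"xyz":[-263,-106,30],"rotation":[0,0,0]},
    {"grip":0,"xyz":[-263,-106,50],"rotation":[0,0,0]},
    {"grip":0,"xyz":[-263,-106,70],"rotation":[0,0,0]},
    {"grip":0,"xyz":[-263,-106,91],"rotation":[0,0,0]}
  ]
}}

```text
time: 1.35
ee_pos: [0.5582, -0.083, 0.1393]
eef_rot: [-0.634, 0.774, -0.0, 0.001]
ft_force: [0.1, -0.5, -0.6]
width: 0.0869
```

Run:
```python
from p import *
for n in('top','side'):
    c=grab(n); 
    a=c['img'][180:330,270:470] if n=='top' else c['img'][180:330,250:450]
    cv2.imwrite(f'pics/{n}1.png',cv2.resize(a,None,fx=4,fy=4,interpolation=cv2.INTER_CUBIC))
plan([.557,-.0855,.05],168.4,0)
```

```text
t 1.45 tcp [ 0.5557 -0.0795  0.1348] q [ 0.433   0.3056 -0.4347  1.7259  0.1341  1.1471 -1.8038] F [-1.3996  0.9171 -0.3155] w 0.08673660806967397
xyz [ 6.  -3.1 95.8] | 96.0 rot [0.43 0.2  0.55]
```

View pics/top1.png

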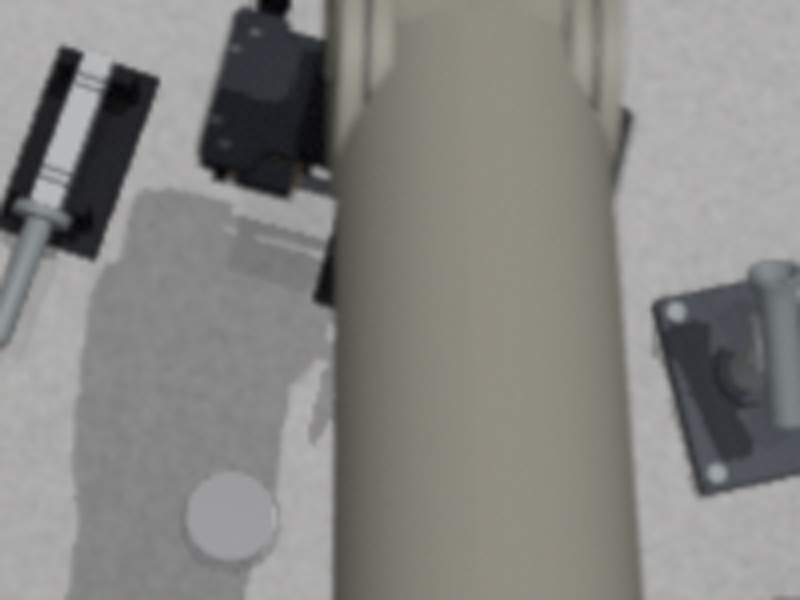

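View pics/side1.png

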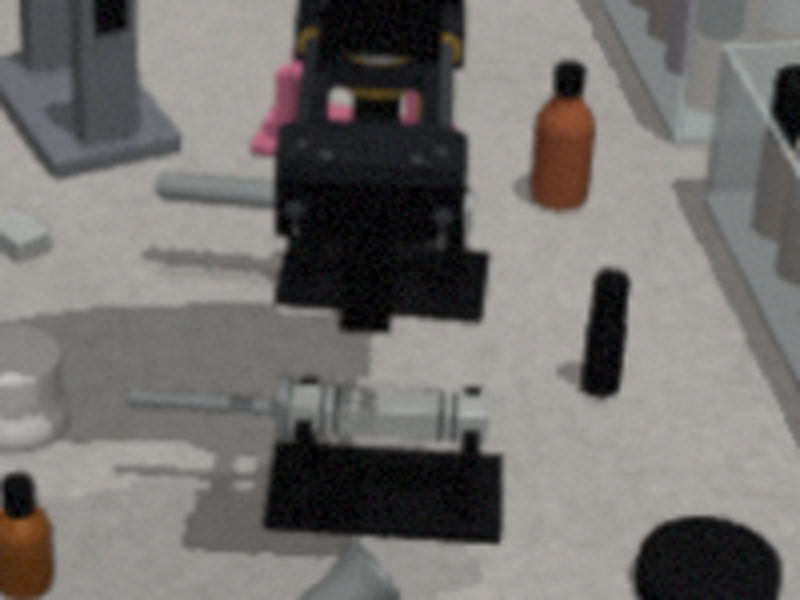

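{"api": "apply_moves", "payload": {
  "increments": [
    {"grip":0,"xyz":[6,-3,40],"rotation":[0.4,0.2,0.5]},
    {"grip":0,"xyz":[6,-3,60],"rotation":[0.4,0.2,0.5]},
    {"grip":0,"xyz":[6,-3,70],"rotation":[0.4,0.2,0.5]},
    {"grip":0,"xyz":[6,-3,70],"rotation":[0.4,0.2,0.5]}
  ]
}}

```text
time: 1.95
ee_pos: [0.5569, -0.086, 0.0648]
eef_rot: [-0.632, 0.775, 0.0, -0.0]
ft_force: [0.6, 0.3, 1.0]
width: 0.0871
```

Run:
```python
from p import *
plan([.557,-.0855,.05],168.4,0)
```

```text
t 1.95 tcp [ 0.5569 -0.086   0.0648] q [ 0.4219  0.3845 -0.4159  1.7873  0.18    1.0081 -1.8365] F [0.6301 0.2838 0.9934] w 0.08708430422069498
xyz [-0.5 -0.1 25.8] | 25.8 rot [ 0.06 -0.    0.02]
```

{"api": "apply_moves", "payload": {
  "increments": [
    {"grip":0,"xyz":[-0.5,0,15],"rotation":[0,0,0]},
    {"grip":0,"xyz":[-0.5,0,25.5],"rotation":[0,0,0]},
    {"grip":0,"xyz":[-0.5,0,25.5],"rotation":[0,0,0]}
  ]
}}

```text
time: 2.33
ee_pos: [0.5562, -0.0854, 0.0383]
eef_rot: [-0.632, 0.775, 0.001, -0.001]
ft_force: [-0.0, -0.1, 0.1]
width: 0.0869
```

Run:
```python
from p import *
plan([.557,-.0855,.05],168.4,0)
c=grab('side');a=c['img'][180:330,250:450]
cv2.imwrite(f'pics/side2.png',cv2.resize(a,None,fx=4,fy=4,interpolation=cv2.INTER_CUBIC))
```

```text
t 2.325 tcp [ 0.5562 -0.0854  0.0383] q [ 0.4137  0.4193 -0.4085  1.805   0.1982  0.9604 -1.8507] F [-0.0389 -0.1194  0.0595] w 0.08686159203450583
xyz [-0.  -0.8 -0.7] | 1.1 rot [ 0.16 -0.    0.03]
```

View pics/side2.png

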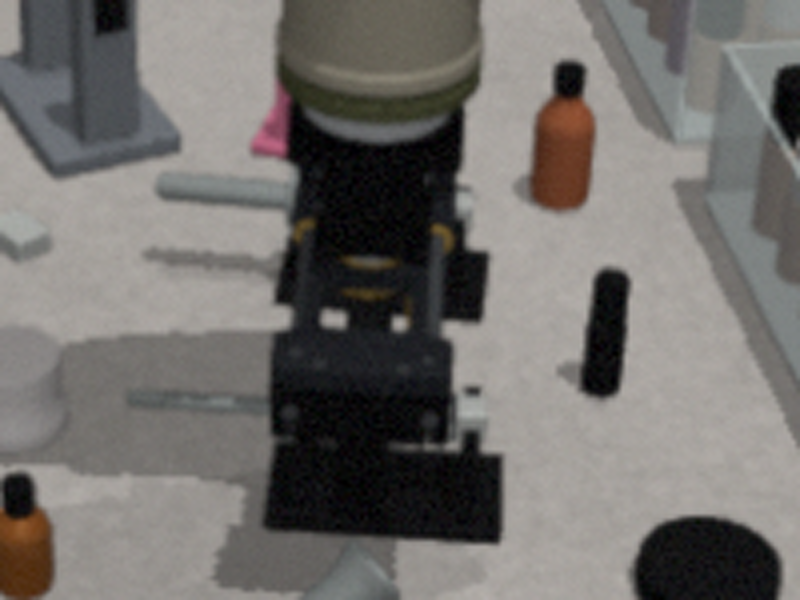

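The gripper is straddling the slim grip between its two walls, with no contact force. Now I'll close it.

{"api": "apply_moves", "payload": {
  "increments": [
    {"grip":255,"xyz":[0,0,0],"rotation":[0,0,0]},
    {"grip":255,"xyz":[0,0,0],"rotation":[0,0,0]},
    {"grip":255,"xyz":[0,0,0],"rotation":[0,0,0]},
    {"grip":255,"xyz":[0,0,0],"rotation":[0,0,0]},
    {"grip":255,"xyz":[0,0,0],"rotation":[0,0,0]}
  ],
  "squeeze": 50
}}

```text
time: 3.0
ee_pos: [0.5567, -0.0854, 0.039]
eef_rot: [-0.632, 0.775, 0.001, -0.001]
ft_force: [-0.2, 0.1, -0.4]
width: 0.0453
```

{"api": "apply_moves", "payload": {
  "increments": [
    {"grip":255,"xyz":[0,0,0],"rotation":[0,0,0]},
    {"grip":255,"xyz":[0,0,0],"rotation":[0,0,0]},
    {"grip":255,"xyz":[0,0,0],"rotation":[0,0,0]}
  ]
}}

```text
time: 3.38
ee_pos: [0.5567, -0.0854, 0.039]
eef_rot: [-0.632, 0.775, 0.001, -0.001]
ft_force: [0.2, 0.9, 0.3]
width: 0.0148
```

{"api": "apply_moves", "payload": {
  "increments": [
    {"grip":255,"xyz":[0,0,0],"rotation":[0,0,0]},
    {"grip":255,"xyz":[0,0,-10],"rotation":[0,0,0]},
    {"grip":255,"xyz":[0,0,-40],"rotation":[0,0,0]},
    {"grip":255,"xyz":[0,0,-80],"rotation":[0,0,0]},
    {"grip":255,"xyz":[0,0,-130],"rotation":[0,0,0]}
  ]
}}

```text
time: 4.0
ee_pos: [0.5562, -0.0853, 0.1702]
eef_rot: [-0.632, 0.775, 0.001, -0.001]
ft_force: [1.2, 1.0, -1.3]
width: 0.0156
```

{"api": "apply_moves", "payload": {
  "increments": [
    {"grip":255,"xyz":[0,0,-20],"rotation":[0,0,0]},
    {"grip":255,"xyz":[0,0,-20],"rotation":[0,0,0]},
    {"grip":255,"xyz":[0,0,-20],"rotation":[0,0,0]}
  ]
}}

```text
time: 4.38
ee_pos: [0.5556, -0.0853, 0.1891]
eef_rot: [-0.632, 0.775, 0.002, -0.002]
ft_force: [0.4, -0.5, -1.7]
width: 0.0159
```

Run:
```python
from p import *
plan(MOUTH+D*.161+np.array([0,0,0]),196,-35)
c=grab('side');a=c['img'][110:310,200:450]
cv2.imwrite(f'pics/side3.png',cv2.resize(a,None,fx=3,fy=3,interpolation=cv2.INTER_CUBIC))
```

```text
t 4.375 tcp [ 0.5556 -0.0853  0.1891] q [ 0.4454  0.2569 -0.4364  1.6644  0.1127  1.2501 -1.7872] F [ 0.3528 -0.4741 -1.6837] w 0.015850701983979542
xyz [ 127.1 -136.2  -19.9] | 187.3 rot [ 34.58  -8.36 -26.72]
```

View pics/side3.png

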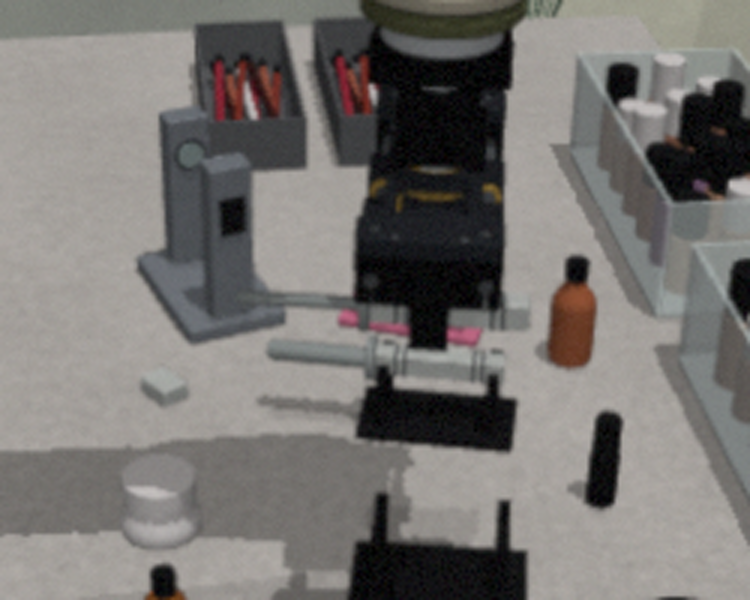

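Gauge lifted cleanly: tip at crop (243,298), level, and the rest is empty. Next is the pre-insert pose on the tube axis.

{"api": "apply_moves", "payload": {
  "increments": [
    {"grip":255,"xyz":[42,-45,-50],"rotation":[10,-2.5,-8]},
    {"grip":255,"xyz":[85,-90,-50],"rotation":[20,-5,-16]},
    {"grip":255,"xyz":[127,-136,-40],"rotation":[34.6,-8.4,-26.7]},
    {"grip":255,"xyz":[127,-136,-20],"rotation":[34.6,-8.4,-26.7]},
    {"grip":255,"xyz":[127,-136,-20],"rotation":[34.6,-8.4,-26.7]}
  ]
}}

```text
time: 5.05
ee_pos: [0.6611, -0.2393, 0.2036]
eef_rot: [0.761, -0.575, 0.179, -0.24]
ft_force: [-0.3, 0.6, -1.1]
width: 0.0158
```

Run:
```python
from p import *
plan(MOUTH+D*.161,196,-35)
```

```text
t 5.05 tcp [ 0.6611 -0.2393  0.2036] q [ 0.9138  0.2935 -0.5119  1.7346 -0.3888  0.7197 -0.6026] F [-0.2769  0.5849 -1.0863] w 0.015756631652562754
xyz [-1.3 -5.1 -2.1] | 5.7 rot [ 0.09  0.11 -0.23]
```

{"api": "apply_moves", "payload": {
  "increments": [
    {"grip":255,"xyz":[-1.3,-5,-2],"rotation":[0,0,0]},
    {"grip":255,"xyz":[-1.3,-5,-2],"rotation":[0,0,-0.2]},
    {"grip":255,"xyz":[-1.3,-5,-2],"rotation":[0,0,-0.2]}
  ]
}}

```text
time: 5.42
ee_pos: [0.6644, -0.236, 0.2089]
eef_rot: [0.762, -0.573, 0.18, -0.24]
ft_force: [-0.2, -0.0, -0.8]
width: 0.0154
```

Run:
```python
from p import *
import pickle
plan(MOUTH+D*.161,196,-35)
for n in('side','top'):
    c=grab(n);pickle.dump(c,open(n+'4.pkl','wb'))
    a=c['img'][270:380,280:400] if n=='side' else c['img'][200:300,420:520]
    cv2.imwrite(f'pics/{n}4.png',cv2.resize(a,None,fx=6 if n=='top' else 5,fy=6 if n=='top' else 5,interpolation=cv2.INTER_CUBIC))
    s=r.read_state();R=Ro.from_quat(s['eef_rot']).as_matrix();g=s['ee_pos']-.011*R[:,2]
    print(n,'axis pred tip,collar',proj(c,[g+R[:,1]*.1105,g+R[:,1]*.04]),'mouth',proj(c,[MOUTH]))
```

```text
t 5.425 tcp [ 0.6644 -0.236   0.2089] q [ 0.9059  0.2909 -0.512   1.726  -0.3823  0.7266 -0.6126] F [-0.2464 -0.0215 -0.839 ] w 0.015387150028701845
xyz [ 1.   1.2 -0.1] | 1.5 rot [0.09 0.14 0.05]
side axis pred tip,collar [[371.3579 297.2492]
 [407.5076 266.4876]] mouth [[345.1849 319.8758]]
top axis pred tip,collar [[460.84   223.2853]
 [457.5849 189.9895]] mouth [[463.3408 246.5389]]
```

View pics/side4.png

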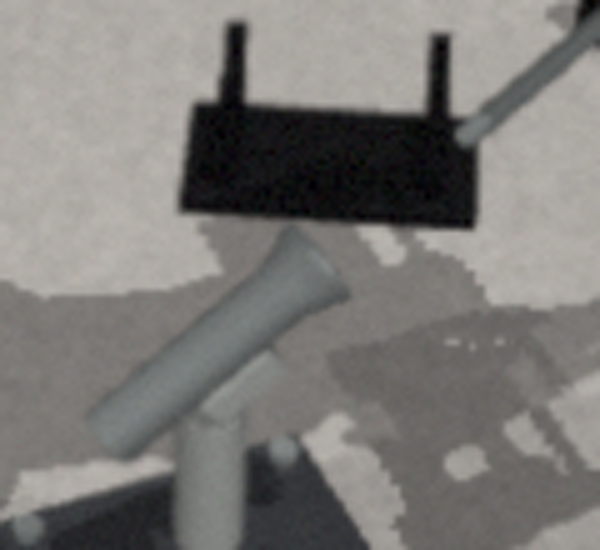

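View pics/top4.png

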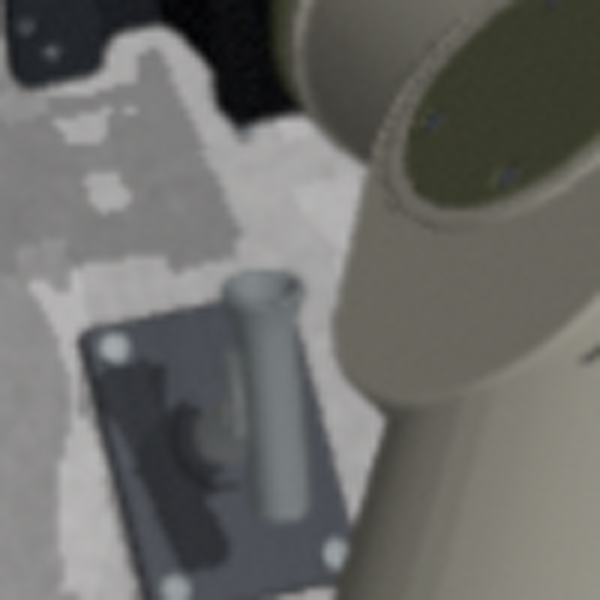

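Run:
```python
from p import *
import pickle
c=pickle.load(open('top4.pkl','rb'));cv2.imwrite('pics/top4b.png',cv2.resize(c['img'][160:260,410:510],None,fx=6,fy=6,interpolation=cv2.INTER_CUBIC))
s=pickle.load(open('side4.pkl','rb'));cv2.imwrite('pics/side4b.png',cv2.resize(s['img'][200:350,300:480],None,fx=4,fy=4,interpolation=cv2.INTER_CUBIC))
```

View pics/top4b.png

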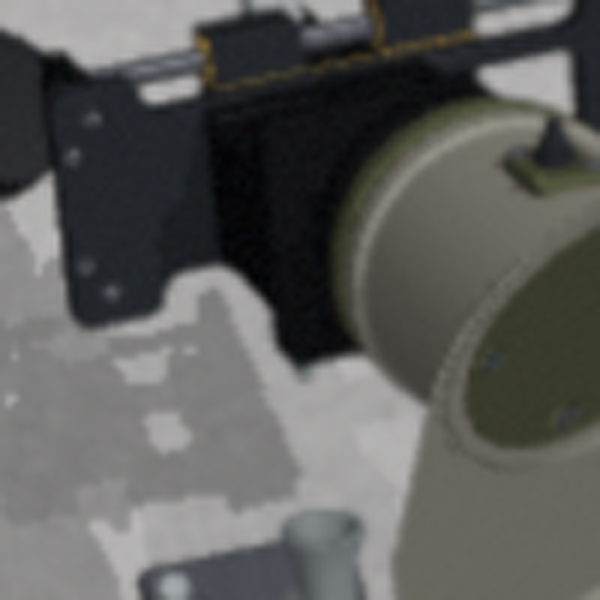

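View pics/side4b.png

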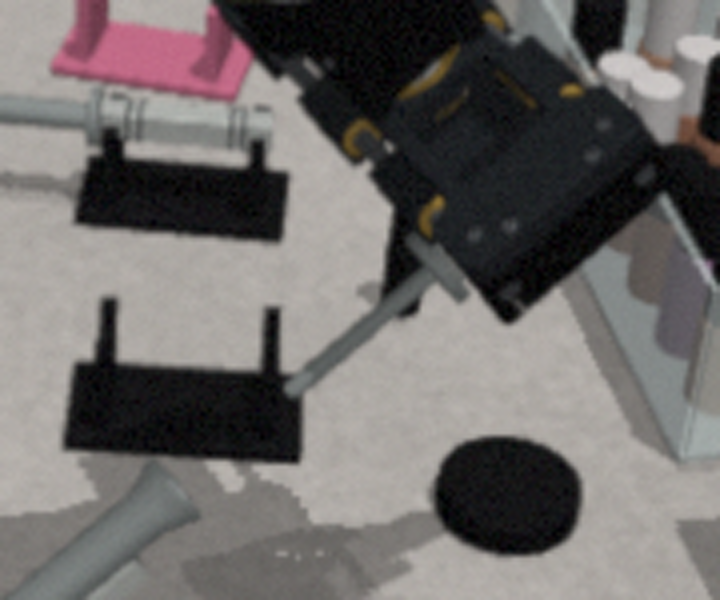

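{"api": "apply_moves", "payload": {
  "increments": [
    {"grip":255,"xyz":[1,20,0],"rotation":[0.1,0.1,0]},
    {"grip":255,"xyz":[1,40,0],"rotation":[0.1,0.1,0]},
    {"grip":255,"xyz":[1,48,0],"rotation":[0.1,0.1,0]},
    {"grip":255,"xyz":[1,48,0],"rotation":[0.1,0.1,0]}
  ]
}}

```text
time: 6.02
ee_pos: [0.6267, -0.2482, 0.1814]
eef_rot: [0.762, -0.574, 0.181, -0.24]
ft_force: [0.1, 0.4, -0.7]
width: 0.0153
```

Run:
```python
from p import *
import pickle
plan(MOUTH+D*.070,196,-35)
for n in('side','top'):
    c=grab(n)
    a=c['img'][250:370,270:420] if n=='side' else c['img'][200:300,420:520]
    cv2.imwrite(f'pics/{n}5.png',cv2.resize(a,None,fx=6 if n=='top' else 5,fy=6 if n=='top' else 5,interpolation=cv2.INTER_CUBIC))
```

```text
t 6.025 tcp [ 0.6267 -0.2482  0.1814] q [ 0.9856  0.2671 -0.5288  1.8193 -0.454   0.6906 -0.4938] F [ 0.1307  0.4318 -0.7378] w 0.01531576571126912
xyz [-0.4 44.   0.1] | 44.0 rot [-0.01  0.01  0.03]
```

View pics/side5.png

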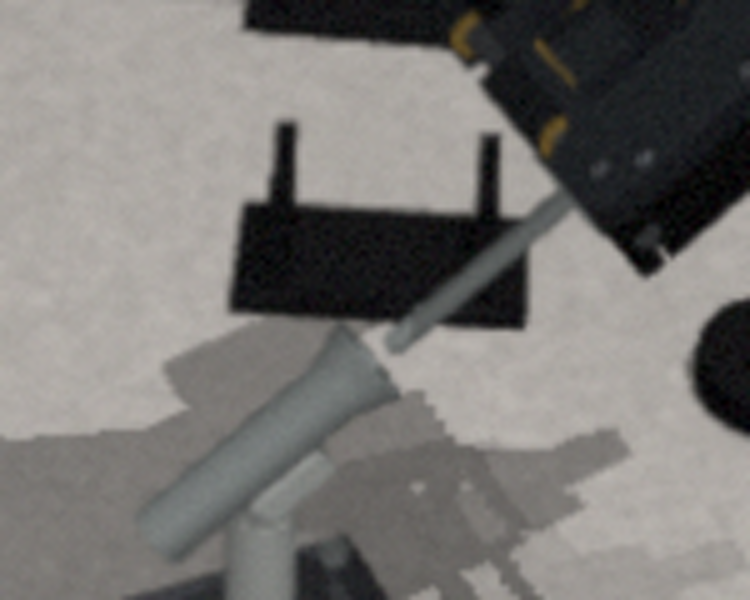

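View pics/top5.png

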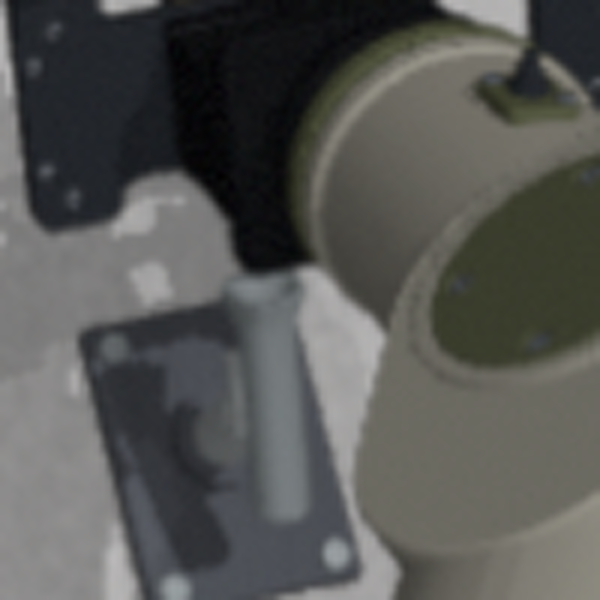

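{"api": "apply_moves", "payload": {
  "increments": [
    {"grip":255,"xyz":[0.3,8,-0.6],"rotation":[0,0,0]},
    {"grip":255,"xyz":[0.3,14,-0.6],"rotation":[0,0,0]},
    {"grip":255,"xyz":[0.3,20,-0.6],"rotation":[0,0,0]},
    {"grip":255,"xyz":[0.3,26,-0.6],"rotation":[0,0,0]}
  ]
}}

```text
time: 6.62
ee_pos: [0.6063, -0.2543, 0.1673]
eef_rot: [0.762, -0.573, 0.181, -0.24]
ft_force: [-0.1, 0.7, -1.4]
width: 0.0157
```

Run:
```python
from p import *
plan(MOUTH+D*.070,196,-35);print(r.read_state()['torque'])
```

```text
t 6.625 tcp [ 0.6063 -0.2543  0.1673] q [ 1.0286  0.2571 -0.5365  1.8652 -0.4937  0.6763 -0.4252] F [-0.1073  0.6602 -1.3545] w 0.015672683487071466
xyz [-0.6 18.5  0.7] | 18.5 rot [-0.06  0.01  0.07]
[-0.2346  0.8175 -0.0432]
```

{"api": "apply_moves", "payload": {
  "increments": [
    {"grip":255,"xyz":[0,5,0],"rotation":[0,0,0]},
    {"grip":255,"xyz":[0,10,0],"rotation":[0,0,0]},
    {"grip":255,"xyz":[0,15,0],"rotation":[0,0,0]}
  ]
}}

```text
time: 7.0
ee_pos: [0.5943, -0.2577, 0.1586]
eef_rot: [0.762, -0.573, 0.181, -0.24]
ft_force: [-0.7, 0.9, -1.3]
width: 0.0156
```

Run:
```python
from p import *
plan(MOUTH+D*.070,196,-35);print(r.read_state()['torque'])
c=grab('side')
a=c['img'][250:370,270:420]
cv2.imwrite(f'pics/side6.png',cv2.resize(a,None,fx=5,fy=5,interpolation=cv2.INTER_CUBIC))
```

```text
t 7.0 tcp [ 0.5943 -0.2577  0.1586] q [ 1.0533  0.2528 -0.5404  1.8914 -0.5164  0.6681 -0.3846] F [-0.7185  0.8738 -1.3394] w 0.015599455204985966
xyz [-0.6  3.2  0.7] | 3.4 rot [-0.06  0.01  0.08]
[-0.2084  0.8021 -0.0117]
```

View pics/side6.png

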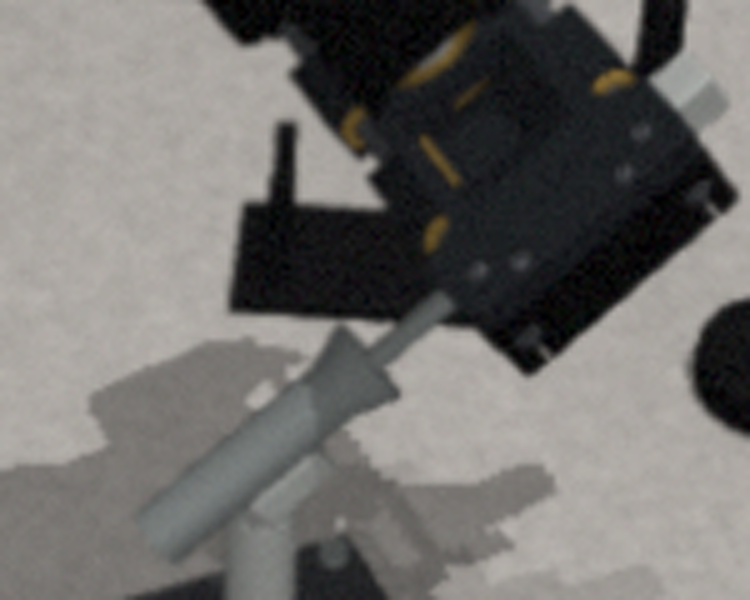

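{"api": "apply_moves", "payload": {
  "increments": [
    {"grip":255,"xyz":[0,6,0],"rotation":[0,0,0]},
    {"grip":255,"xyz":[0,13,0],"rotation":[0,0,0]},
    {"grip":255,"xyz":[0,20,0],"rotation":[0,0,0]},
    {"grip":255,"xyz":[0,26,0],"rotation":[0,0,0]}
  ]
}}

```text
time: 7.55
ee_pos: [0.5728, -0.264, 0.1427]
eef_rot: [0.762, -0.574, 0.181, -0.24]
ft_force: [0.5, 0.1, -0.6]
width: 0.015
```

Run:
```python
from p import *
plan(MOUTH+D*.040,196,-35);print(r.read_state()['torque'])
```

```text
t 7.55 tcp [ 0.5728 -0.264   0.1427] q [ 1.0967  0.2478 -0.5459  1.9358 -0.5549  0.6552 -0.3124] F [ 0.527   0.1486 -0.5773] w 0.015022302803503921
xyz [-0.7  5.8  0.6] | 5.8 rot [-0.01  0.01  0.03]
[-0.1904  0.8025 -0.0353]
```

{"api": "apply_moves", "payload": {
  "increments": [
    {"grip":255,"xyz":[0,2,0],"rotation":[0,0,0]},
    {"grip":255,"xyz":[0,4,0],"rotation":[0,0,0]},
    {"grip":255,"xyz":[0,4,0],"rotation":[0,0,0]}
  ]
}}

```text
time: 7.92
ee_pos: [0.5696, -0.2649, 0.1405]
eef_rot: [0.762, -0.574, 0.181, -0.24]
ft_force: [0.3, 0.0, -1.5]
width: 0.0152
```

{"api": "apply_moves", "payload": {
  "increments": [
    {"grip":255,"xyz":[0,1,0],"rotation":[0,0,0]},
    {"grip":255,"xyz":[0,1,0],"rotation":[0,0,0]}
  ]
}}

```text
time: 8.18
ee_pos: [0.5689, -0.2651, 0.1399]
eef_rot: [0.762, -0.574, 0.181, -0.24]
ft_force: [1.5, 0.0, -0.9]
width: 0.0153
```

Run:
```python
from p import *
plan(MOUTH+D*.040,196,-35);print(r.read_state()['torque'])
c=grab('side')
a=c['img'][270:350,290:390]
cv2.imwrite(f'pics/side7.png',cv2.resize(a,None,fx=7,fy=7,interpolation=cv2.INTER_CUBIC))
```

```text
t 8.175 tcp [ 0.5689 -0.2651  0.1399] q [ 1.1046  0.2472 -0.5468  1.9437 -0.5622  0.653  -0.2986] F [ 1.4644  0.0109 -0.8986] w 0.015287474855205626
xyz [-0.7  0.8  0.6] | 1.2 rot [-0.02  0.02  0.04]
[-0.2469  0.7577 -0.0469]
```

View pics/side7.png

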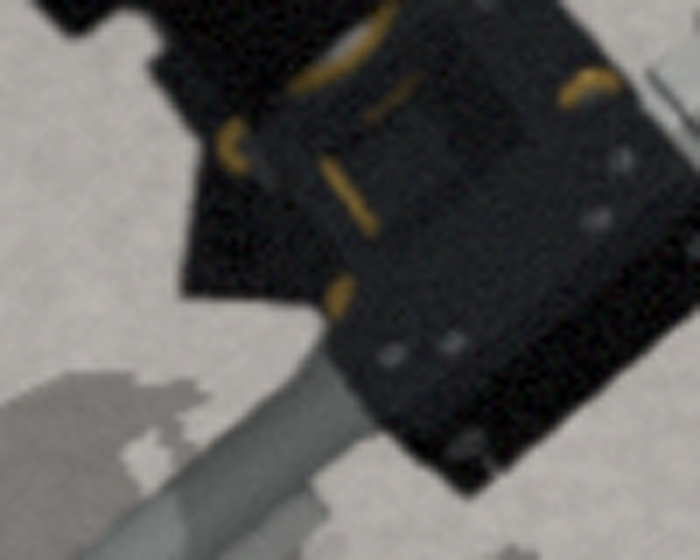

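{"api": "apply_moves", "payload": {
  "increments": [
    {"grip":255,"xyz":[0,1.5,0],"rotation":[0,0,0]},
    {"grip":255,"xyz":[0,1.5,0],"rotation":[0,0,0]}
  ]
}}

```text
time: 8.48
ee_pos: [0.5676, -0.2655, 0.139]
eef_rot: [0.762, -0.574, 0.181, -0.24]
ft_force: [-0.3, 0.8, -1.1]
width: 0.0153
```

{"api": "apply_moves", "payload": {
  "increments": [
    {"grip":255,"xyz":[0,1.5,0],"rotation":[0,0,0]},
    {"grip":255,"xyz":[0,1.5,0],"rotation":[0,0,0]}
  ]
}}

```text
time: 8.72
ee_pos: [0.5668, -0.2657, 0.1385]
eef_rot: [0.762, -0.574, 0.181, -0.24]
ft_force: [2.2, 0.6, -0.3]
width: 0.015
```

{"api": "apply_moves", "payload": {
  "increments": [
    {"grip":255,"xyz":[0,2,0],"rotation":[0,0,0]},
    {"grip":255,"xyz":[0,2,0],"rotation":[0,0,0]}
  ]
}}

```text
time: 8.98
ee_pos: [0.5668, -0.2657, 0.1386]
eef_rot: [0.762, -0.573, 0.182, -0.241]
ft_force: [7.9, 1.5, 1.4]
width: 0.0154
```

{"api": "apply_moves", "payload": {
  "increments": [
    {"grip":255,"xyz":[0,2,0],"rotation":[0,0,0]},
    {"grip":255,"xyz":[0,2,0],"rotation":[0,0,0]}
  ]
}}

```text
time: 9.22
ee_pos: [0.5667, -0.2657, 0.1387]
eef_rot: [0.762, -0.572, 0.183, -0.242]
ft_force: [8.1, 2.1, 0.9]
width: 0.0157
```

{"api": "apply_moves", "payload": {
  "increments": [
    {"grip":255,"xyz":[0,4,0],"rotation":[0,0,0]},
    {"grip":255,"xyz":[0,4,0],"rotation":[0,0,0]},
    {"grip":255,"xyz":[0,4,0],"rotation":[0,0,0]}
  ]
}}

```text
time: 9.6
ee_pos: [0.5666, -0.2656, 0.1389]
eef_rot: [0.762, -0.571, 0.185, -0.243]
ft_force: [13.6, 3.4, 2.5]
width: 0.0155
```

Run:
```python
from p import *
plan(MOUTH+D*.040,196,-35);s=r.read_state();print(s['torque'])
R=Ro.from_quat(s['eef_rot']).as_matrix();g=s['ee_pos']-.011*R[:,2];print('out',(g-MOUTH)@D)
c=grab('top')
a=c['img'][200:300,410:510]
cv2.imwrite(f'pics/top8.png',cv2.resize(a,None,fx=6,fy=6,interpolation=cv2.INTER_CUBIC))
c=grab('side');a=c['img'][240:350,290:410]
cv2.imwrite(f'pics/side8.png',cv2.resize(a,None,fx=5,fy=5,interpolation=cv2.INTER_CUBIC))
```

```text
t 9.6 tcp [ 0.5666 -0.2656  0.1389] q [ 1.1198  0.2449 -0.5545  1.9544 -0.5836  0.6453 -0.2674] F [13.5888  3.436   2.5253] w 0.015452686924690855
xyz [-0.6 -1.6  1.1] | 2.0 rot [-0.58 -0.12  0.35]
[ 0.5439 -2.0336 -0.0001]
out 0.03828180449083485
```

View pics/top8.png

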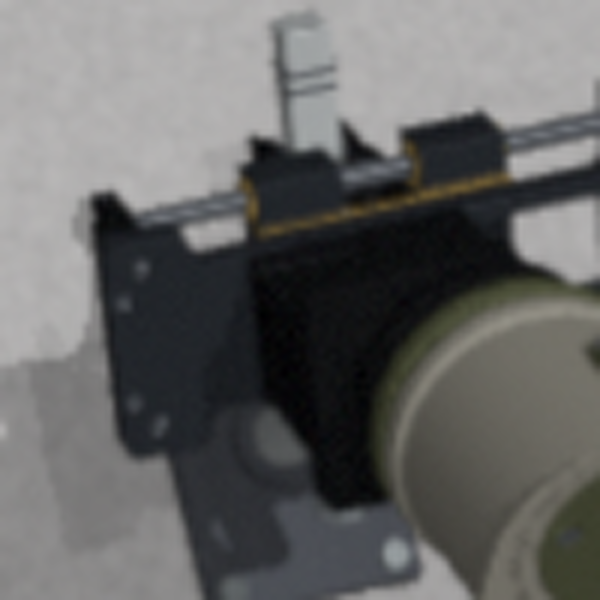

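View pics/side8.png

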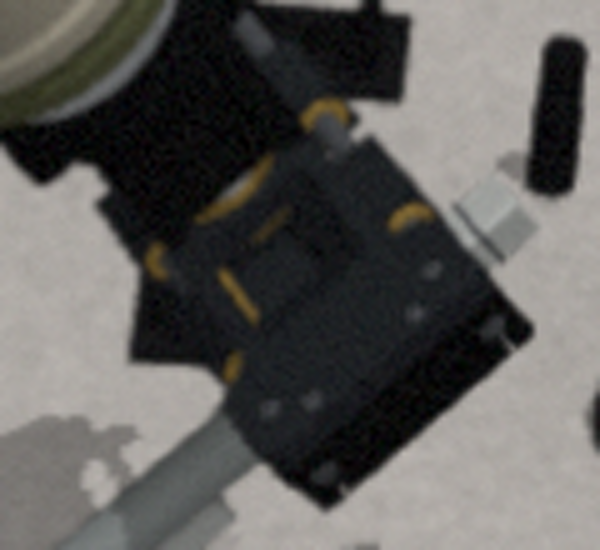

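The rod is in. The arm stopped advancing with about 13 N along the axis while the command pushed 4 mm further. The grasp is 38.3 mm out, which puts the grip centre about 51 mm out, so it is home. Now I'll draw it out.

{"api": "apply_moves", "payload": {
  "increments": [
    {"grip":255,"xyz":[0,-3,0],"rotation":[-0.5,-0.1,0.3]},
    {"grip":255,"xyz":[0.1,-9,0.1],"rotation":[-0.5,-0.1,0.3]},
    {"grip":255,"xyz":[0.1,-16,0.2],"rotation":[-0.5,-0.1,0.3]},
    {"grip":255,"xyz":[0.2,-24,0.3],"rotation":[-0.5,-0.1,0.3]},
    {"grip":255,"xyz":[0.2,-32,0.3],"rotation":[-0.5,-0.1,0.3]}
  ]
}}

```text
time: 10.32
ee_pos: [0.5922, -0.2583, 0.1575]
eef_rot: [0.762, -0.574, 0.182, -0.24]
ft_force: [0.0, -0.0, -0.8]
width: 0.0154
```

Run:
```python
from p import *
plan(MOUTH+D*.15,196,-35);s=r.read_state();print(s['torque'])
```

```text
t 10.325 tcp [ 0.5922 -0.2583  0.1575] q [ 1.0579  0.2511 -0.5413  1.8961 -0.5205  0.667  -0.3783] F [ 0.0351 -0.0177 -0.7974] w 0.015418344423748821
xyz [ -0.5 -79.2   1.2] | 79.2 rot [-0.07 -0.02  0.05]
[-0.2151  0.8483 -0.0082]
```

{"api": "apply_moves", "payload": {
  "increments": [
    {"grip":255,"xyz":[-0.1,-15,0.3],"rotation":[0,0,0]},
    {"grip":255,"xyz":[-0.2,-30,0.4],"rotation":[0,0,0]},
    {"grip":255,"xyz":[-0.3,-50,0.6],"rotation":[0,0,0]},
    {"grip":255,"xyz":[-0.5,-79,1],"rotation":[0,0,0]},
    {"grip":255,"xyz":[-0.5,-79,1],"rotation":[0,0,0]}
  ]
}}

```text
time: 10.95
ee_pos: [0.6567, -0.2383, 0.2039]
eef_rot: [0.762, -0.572, 0.182, -0.241]
ft_force: [-0.4, -0.5, -1.7]
width: 0.0156
```

Run:
```python
from p import *
plan([.55,-.12,.26],168,0);s=r.read_state();print(s['torque'])
c=grab('side');a=c['img'][220:370,280:460]
cv2.imwrite(f'pics/side9.png',cv2.resize(a,None,fx=4,fy=4,interpolation=cv2.INTER_CUBIC))
```

```text
t 10.95 tcp [ 0.6567 -0.2383  0.2039] q [ 0.9274  0.2833 -0.5203  1.7496 -0.4017  0.7135 -0.5819] F [-0.4432 -0.539  -1.7285] w 0.0155892754237261
xyz [-143.2   30.7  -77.2] | 165.6 rot [-34.51   8.54  27.31]
[-0.1994  0.7825  0.008 ]
```

View pics/side9.png

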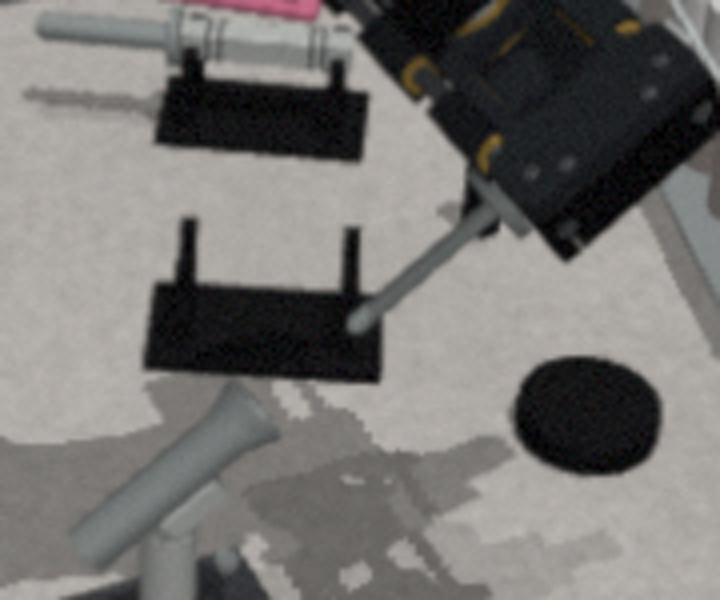

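Run:
```python
from p import *
plan([.56,-.14,.28],230,0)
```

```text
t 11.0 tcp [ 0.6553 -0.239   0.2025] q [ 0.9287  0.2833 -0.5194  1.7518 -0.4021  0.7134 -0.5806] F [ 0.3071 -0.3512 -2.217 ] w 0.015661840993382303
xyz [-121.5   14.1  -91.4] | 152.7 rot [-34.04 -10.44 -32.78]
```

{"api": "apply_moves", "payload": {
  "increments": [
    {"grip":255,"xyz":[-20,-20,-50],"rotation":[-7,-2,-6]},
    {"grip":255,"xyz":[-60,0,-80],"rotation":[-14,-4,-14]},
    {"grip":255,"xyz":[-90,7,-91],"rotation":[-22,-7,-21]},
    {"grip":255,"xyz":[-121,14,-91],"rotation":[-30,-9,-29]},
    {"grip":255,"xyz":[-121,14,-91],"rotation":[-34,-10.4,-33]}
  ]
}}

```text
time: 11.62
ee_pos: [0.5597, -0.1381, 0.2689]
eef_rot: [0.941, -0.337, -0.0, 0.002]
ft_force: [-0.1, -0.4, -2.1]
width: 0.0157
```

Run:
```python
from p import *
plan([.50,.02,.30],275,0)
```

```text
t 11.625 tcp [ 0.5597 -0.1381  0.2689] q [ 0.6375  0.2576 -0.5729  1.5101  0.1432  1.4167 -0.6308] F [-0.0755 -0.382  -2.0825] w 0.01574008915108237
xyz [-146.5  -84.1  -20.4] | 170.2 rot [  0.19   0.05 -44.43]
```

{"api": "apply_moves", "payload": {
  "increments": [
    {"grip":255,"xyz":[-37,-21,-10],"rotation":[0,0,-11]},
    {"grip":255,"xyz":[-73,-42,-20],"rotation":[0,0,-22]},
    {"grip":255,"xyz":[-110,-63,-20],"rotation":[0,0,-33]},
    {"grip":255,"xyz":[-146,-84,-20],"rotation":[0.2,0,-44]},
    {"grip":255,"xyz":[-146,-84,-20],"rotation":[0.2,0,-44.4]}
  ]
}}

```text
time: 12.25
ee_pos: [0.4989, 0.0223, 0.2884]
eef_rot: [0.999, 0.047, -0.001, -0.0]
ft_force: [0.8, 0.1, -1.2]
width: 0.0155
```

Run:
```python
from p import *
plan([.42,.15,.29],322,0)
```

```text
t 12.25 tcp [0.4989 0.0223 0.2884] q [ 0.5886  0.0807 -0.7561  1.6592  0.0554  1.4249 -0.08  ] F [ 0.8324  0.1027 -1.2029] w 0.015484743748552843
xyz [ -66.6 -134.5    9.5] | 150.4 rot [ -0.05   0.05 -46.62]
```

{"api": "apply_moves", "payload": {
  "increments": [
    {"grip":255,"xyz":[-17,-34,0],"rotation":[0,0,-11]},
    {"grip":255,"xyz":[-34,-67,0],"rotation":[0,0,-22]},
    {"grip":255,"xyz":[-50,-100,5],"rotation":[0,0,-34]},
    {"grip":255,"xyz":[-67,-134,9],"rotation":[0,0,-46.6]},
    {"grip":255,"xyz":[-67,-134,9],"rotation":[0,0,-46.6]}
  ]
}}

```text
time: 12.88
ee_pos: [0.4183, 0.1507, 0.2791]
eef_rot: [0.898, 0.441, -0.001, -0.0]
ft_force: [0.3, -0.4, -0.7]
width: 0.0153
```

Run:
```python
from p import *
f=Rt(17,0)[:,1]
plan(BEAM-f*.1083+[0,0,.14],10,0)
```

```text
t 12.875 tcp [0.4183 0.1507 0.2791] q [ 0.4921 -0.0737 -0.8776  1.7903 -0.0578  1.4003  0.5388] F [ 0.2944 -0.3623 -0.7063] w 0.01526354916160611
xyz [  31.1 -121.3   40.2] | 131.6 rot [ -0.09   0.04 -47.69]
```

{"api": "apply_moves", "payload": {
  "increments": [
    {"grip":255,"xyz":[8,-30,0],"rotation":[0,0,-11]},
    {"grip":255,"xyz":[16,-60,5],"rotation":[0,0,-22]},
    {"grip":255,"xyz":[23,-90,10],"rotation":[0,0,-34]},
    {"grip":255,"xyz":[31,-121,20],"rotation":[0,0,-47]},
    {"grip":255,"xyz":[31,-121,20],"rotation":[0,0,-47.5]}
  ]
}}

```text
time: 13.5
ee_pos: [0.3402, 0.2497, 0.2584]
eef_rot: [0.642, 0.767, -0.001, -0.001]
ft_force: [0.1, -0.3, -1.0]
width: 0.0154
```

Run:
```python
from p import *
f=Rt(17,0)[:,1]
plan(BEAM-f*.1083+[0,0,.08],17,0)
```

```text
t 13.5 tcp [0.3402 0.2497 0.2584] q [ 0.3218 -0.1465 -0.9494  1.8688 -0.1222  1.3627  1.1507] F [ 0.0556 -0.3145 -0.9545] w 0.015391378503350614
xyz [-0.4  1.1 79.4] | 79.4 rot [-0.15  0.03 -6.88]
```

{"api": "apply_moves", "payload": {
  "increments": [
    {"grip":255,"xyz":[0,1,20],"rotation":[0,0,-6.9]},
    {"grip":255,"xyz":[0,1,45],"rotation":[0,0,-6.9]},
    {"grip":255,"xyz":[0,1,70],"rotation":[0,0,-6.9]},
    {"grip":255,"xyz":[0,1,79],"rotation":[0,0,-6.9]},
    {"grip":255,"xyz":[0,1,79],"rotation":[0,0,-6.9]}
  ]
}}

```text
time: 14.12
ee_pos: [0.3411, 0.2492, 0.1793]
eef_rot: [0.595, 0.804, -0.002, -0.001]
ft_force: [-0.4, 0.4, -0.8]
width: 0.0153
```

Run:
```python
from p import *
import pickle
f=Rt(17,0)[:,1]
plan(BEAM-f*.1083+[0,0,.08],17,0)
s=r.read_state();R=Ro.from_quat(s['eef_rot']).as_matrix();g=s['ee_pos']-.011*R[:,2]
for n in('side','top'):
    c=grab(n);pickle.dump(c,open(n+'A.pkl','wb'))
    a=c['img'][80:230,160:340] if n=='side' else c['img'][230:350,130:280]
    k=4 if n=='side' else 5
    cv2.imwrite(f'pics/{n}A.png',cv2.resize(a,None,fx=k,fy=k,interpolation=cv2.INTER_CUBIC))
    o=np.array([160,80] if n=='side' else [130,230])
    print(n,(proj(c,[g+R[:,1]*.1083,g+R[:,1]*.04,g-R[:,1]*.057])-o+.5)*k-.5)
```

```text
t 14.125 tcp [0.3411 0.2492 0.1793] q [ 0.2973 -0.052  -0.9857  1.985  -0.0481  1.1893  1.197 ] F [-0.425   0.4106 -0.8447] w 0.015283695256117186
xyz [0.2 0.2 0.3] | 0.3 rot [-0.22  0.01 -0.04]
side [[427.4053 215.8858]
 [309.2747 235.5561]
 [135.2513 265.4063]]
top [[228.6357 179.0832]
 [261.4225 354.5893]
 [310.1106 610.3449]]
```

View pics/sideA.png

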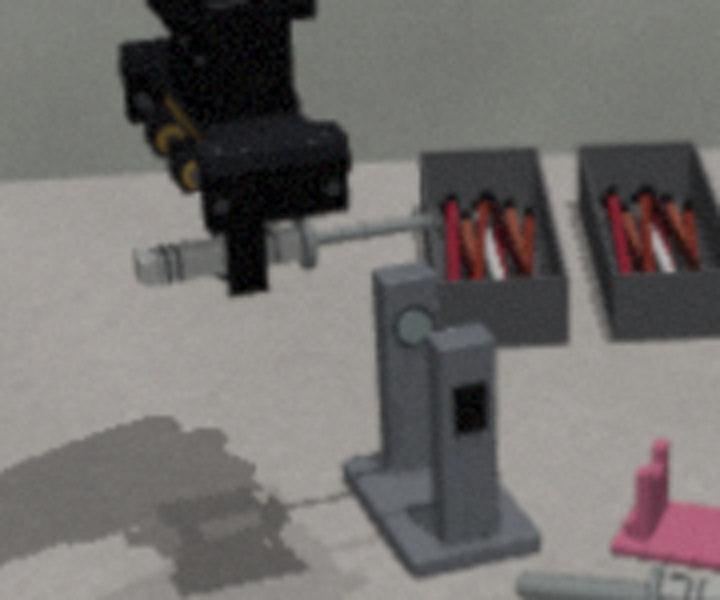

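View pics/topA.png

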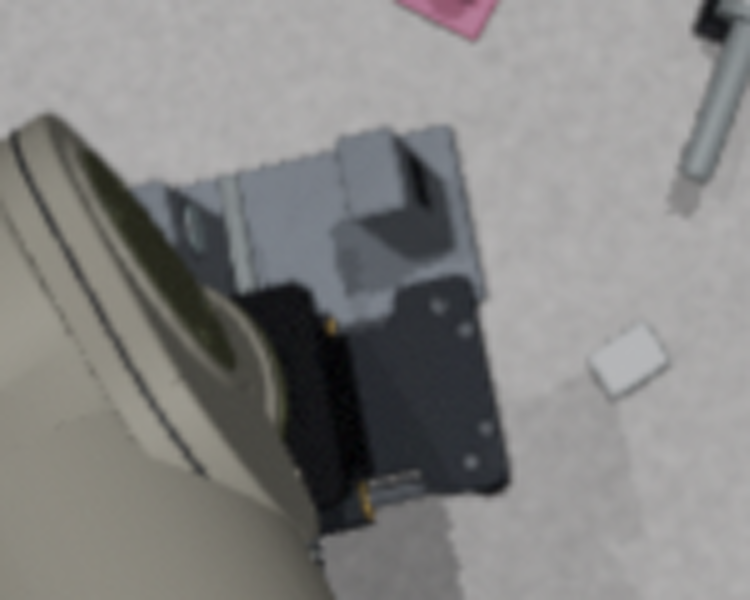

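Run:
```python
from p import *
import pickle
c=pickle.load(open('sideA.pkl','rb'));s=r.read_state();R=Ro.from_quat(s['eef_rot']).as_matrix();g=s['ee_pos']-.011*R[:,2]
a=cv2.resize(c['img'][120:160,190:280],None,fx=8.8,fy=8.8,interpolation=cv2.INTER_CUBIC)
cv2.imwrite('pics/sideAz.png',a)
P=(proj(c,[g+R[:,1]*k for k in(.1083,.0383,.0323,-.0577)])-[190,120]+.5)*8.8-.5;print(P)
g8=c['img'].astype(int).sum(2)
```

```text
[[678.0703 118.6302]
 [411.7073 163.4298]
 [388.4743 167.3895]
 [ 32.7658 229.0846]]
```

View pics/sideAz.png

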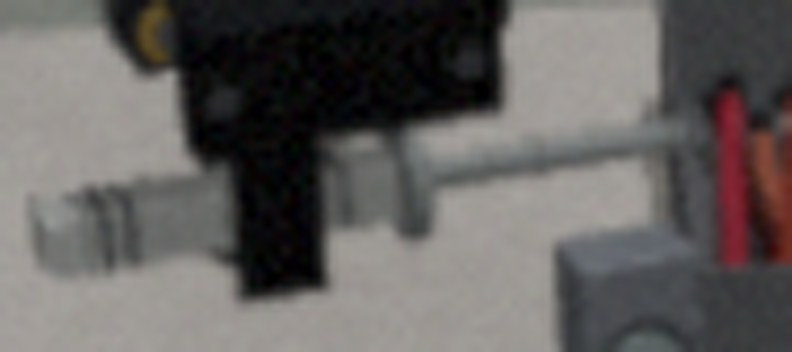

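Run:
```python
from p import *
import pickle
c=pickle.load(open('side0.pkl','rb'))
a=cv2.resize(c['img'][140:225,240:300],None,fx=7,fy=7,interpolation=cv2.INTER_CUBIC);cv2.imwrite('pics/sf.png',a)
R=Rt(17,0);fx=R[:,1];fy=np.array([-fx[1],fx[0],0])
B=np.array([BEAM[0],BEAM[1],0])
def P(x,y,z): return (proj(c,[B+fx*x+fy*y+[0,0,z]])[0]-[240,140]+.5)*7-.5
for n,p in dict(lensL=(0,.034,.11),L_near_robot=(-.017,.034,.14),L_far=(.017,.034,.14),R_outer_rob=(-.017,-.058,.14),R_outer_far=(.017,-.058,.14),base_rob=(-.04,-.065,.014),base_far=(.04,-.065,.014),R_bot_rob=(-.017,-.058,.014),R_in_rob=(-.017,-.034,.14)).items(): print(n,P(*p))
```

```text
lensL [161.7741 142.6926]
L_near_robot [109.4466  69.1256]
L_far [206.9392  51.8035]
R_outer_rob [205.7994 183.3066]
R_outer_far [308.1073 164.0929]
base_rob [159.5117 556.3262]
base_far [388.8352 505.956 ]
R_bot_rob [218.8407 531.3665]
R_in_rob [179.5817 152.2335]
```

View pics/sf.png

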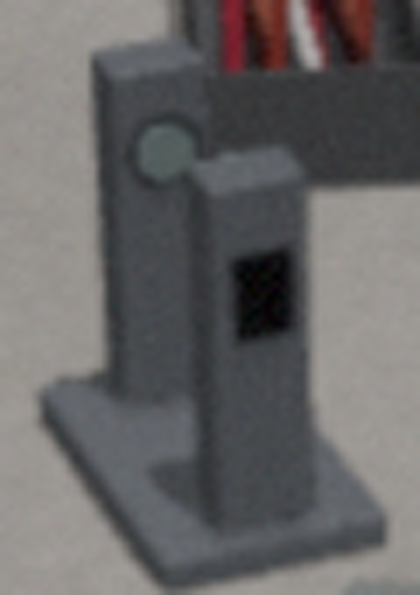

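Both the fork and the gauge appear about 1.3 px low in the side view, which points to a camera bias. Relative to each other they agree. I'll lower the gauge into the fork.

{"api": "apply_moves", "payload": {
  "increments": [
    {"grip":255,"xyz":[0,0,20],"rotation":[-0.2,0,0]},
    {"grip":255,"xyz":[0,0,40],"rotation":[-0.2,0,0]},
    {"grip":255,"xyz":[0,0,60],"rotation":[-0.2,0,0]},
    {"grip":255,"xyz":[0.2,0,80],"rotation":[-0.2,0,0]},
    {"grip":255,"xyz":[0.2,0,80],"rotation":[-0.2,0,0]}
  ]
}}

```text
time: 14.85
ee_pos: [0.3411, 0.2498, 0.0999]
eef_rot: [0.595, 0.804, 0.0, -0.0]
ft_force: [-0.7, 0.8, -0.2]
width: 0.0157
```

Run:
```python
from p import *
import pickle
f=Rt(17,0)[:,1]
plan(BEAM-f*.1083,17,0)
s=r.read_state();R=Ro.from_quat(s['eef_rot']).as_matrix();g=s['ee_pos']-.011*R[:,2]
print('y axis',R[:,1],'tip',g+R[:,1]*.1083)
for n in('side','top'):
    c=grab(n);pickle.dump(c,open(n+'B.pkl','wb'))
    o,w,h,k=([190,140],110,82,7) if n=='side' else ([140,235],100,75,8)
    a=c['img'][o[1]:o[1]+h,o[0]:o[0]+w]
    cv2.imwrite(f'pics/{n}B.png',cv2.resize(a,None,fx=k,fy=k,interpolation=cv2.INTER_CUBIC))
    print(n,(proj(c,[g+R[:,1]*.1083,g+R[:,1]*.04,g-R[:,1]*.057])-o+.5)*k-.5)
```

```text
t 14.85 tcp [0.3411 0.2498 0.0999] q [ 0.2573  0.0951 -1.0111  2.0793  0.0948  1.0135  1.0651] F [-0.6535  0.7922 -0.2437] w 0.015707756479819604
xyz [-0.4  0.   0.9] | 1.0 rot [ 0.01 -0.01 -0.02]
y axis [0.9564 0.292  0.0001] tip [0.4447 0.2814 0.1109]
side [[546.108  181.3407]
 [345.9359 219.2979]
 [ 51.4784 276.1715]]
top [[357.441  297.6259]
 [407.8846 561.6329]
 [482.4337 945.4226]]
```

View pics/sideB.png

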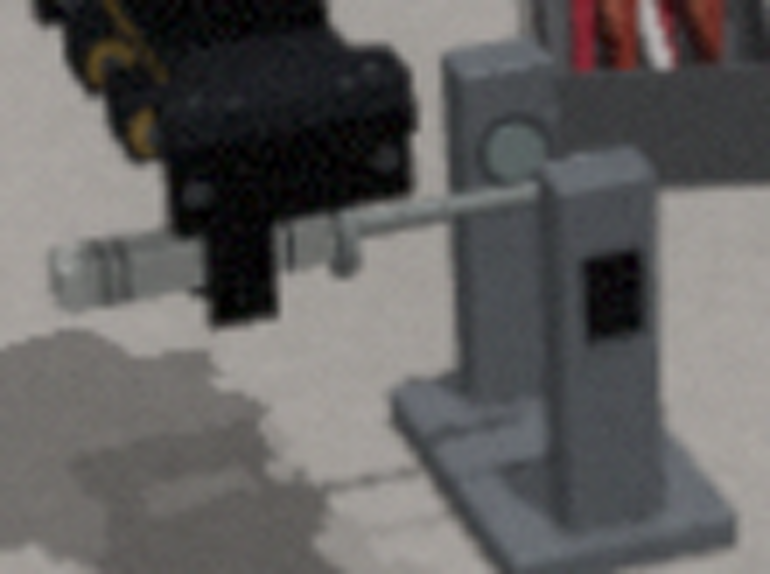

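View pics/topB.png

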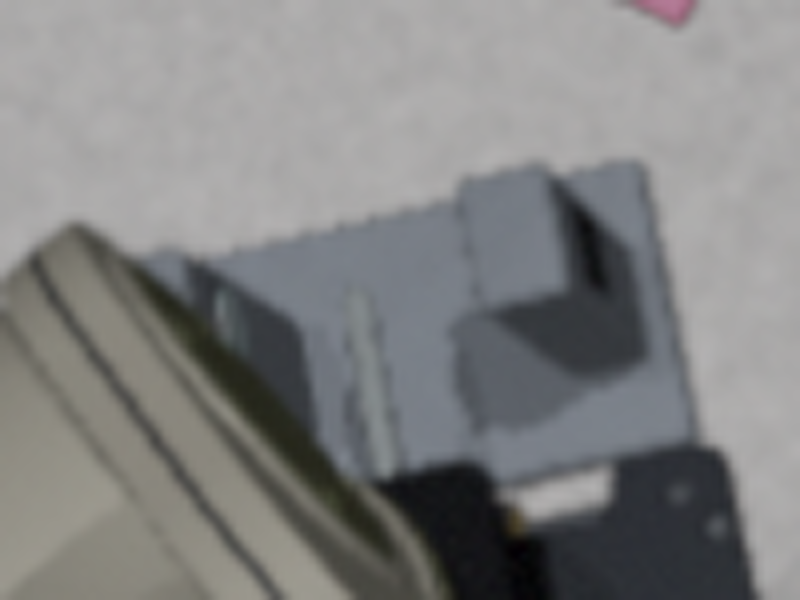

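Run:
```python
from p import *
import pickle
s=r.read_state();R=Ro.from_quat(s['eef_rot']).as_matrix();g=s['ee_pos']-.011*R[:,2]; f=R[:,1]; lat=R[:,0]
c=pickle.load(open('topB.pkl','rb'))
im=cv2.cvtColor(c['img'],cv2.COLOR_BGR2GRAY).astype(np.float32)
def samp(P):
    q=proj(c,P).astype(np.float32); return cv2.remap(im,q[:,0].reshape(-1,1),q[:,1].reshape(-1,1),cv2.INTER_LINEAR).ravel()
print('axial (top line of rod):')
ks=np.arange(.080,.125,.002)
# plane z = top of rod
v=np.mean([samp([g+f*k+lat*o+np.array([0,0,.003]) for k in ks]) for o in(-.001,0,.001)],0)
for k,x in zip(ks,v): print(round(k*1e3),round(float(x)),end=' | ')
print('\nlateral:')
os_=np.arange(-.012,.0121,.001)
for k in(.075,.085,.095): 
    w=np.mean([samp([g+f*(k+d)+lat*o for o in os_]) for d in(-.004,-.002,0,.002,.004)],0);print(k,w.round().astype(int))
# fork: fit uprights right again from this image
c0=pickle.load(open('top0.pkl','rb'));im=cv2.cvtColor(c0['img'],cv2.COLOR_BGR2GRAY).astype(np.float32);c=c0
R=Rt(17,0);fx=R[:,1];fy=np.array([-fx[1],fx[0],0]);B=np.array([BEAM[0],BEAM[1],0])
ks=np.arange(-.030,.0301,.002)
for nm,y0 in(('L',.046),('R',-.046)):
    w=np.mean([samp([B+fx*k+fy*(y0+o)+[0,0,.14] for k in ks]) for o in np.arange(-.008,.0081,.002)],0);print(nm,'x',list(zip((ks*1e3).round().astype(int).tolist(),w.round().astype(int).tolist())))
    ys=np.arange(-.024,.0241,.002)
    w=np.mean([samp([B+fx*k+fy*(y0+o)+[0,0,.14] for o in ys]) for k in np.arange(-.012,.0121,.002)],0);print(nm,'y',list(zip(((y0+ys)*1e3).round().astype(int).tolist(),w.round().astype(int).tolist())))
w=np.mean([samp([B+fx*k+fy*o+[0,0,.014] for k in np.arange(-.06,.0601,.002)]) for o in np.arange(-.03,.0301,.004)],0);print('base x',list(zip(range(-60,61,2),w.round().astype(int).tolist())))
```

```text
axial (top line of rod):
80 132 | 82 132 | 84 131 | 86 131 | 88 129 | 90 127 | 92 129 | 94 130 | 96 129 | 98 129 | 100 130 | 102 131 | 104 131 | 106 130 | 108 125 | 110 123 | 112 124 | 114 126 | 116 127 | 118 127 | 120 127 | 122 126 | 124 127 | 
lateral:
0.075 [126 126 126 126 126 125 122 116 112 113 120 129 133 132 126 115 103  97
  95  95 100 108 113 115 114]
0.085 [126 127 127 126 126 125 123 117 114 118 125 131 133 131 125 118 111 108
 107 107 111 115 115 116 115]
0.095 [127 127 127 127 126 125 123 117 114 117 123 129 131 128 124 117 115 118
 122 122 120 118 116 115 114]
L x [(-30, 119), (-28, 109), (-26, 96), (-24, 86), (-22, 77), (-20, 68), (-18, 69), (-16, 90), (-14, 110), (-12, 116), (-10, 118), (-8, 117), (-6, 117), (-4, 116), (-2, 116), (0, 116), (2, 115), (4, 115), (6, 115), (8, 115), (10, 115), (12, 115), (14, 115), (16, 125), (18, 147), (20, 159), (22, 161), (24, 162), (26, 164), (28, 165), (30, 165)]
L y [(22, 83), (24, 84), (26, 86), (28, 88), (30, 72), (32, 61), (34, 71), (36, 97), (38, 113), (40, 117), (42, 117), (44, 117), (46, 116), (48, 116), (50, 116), (52, 115),
[... 738 characters left out ...]
)]
base x [(-60, 163), (-58, 163), (-56, 164), (-54, 164), (-52, 164), (-50, 164), (-48, 164), (-46, 163), (-44, 155), (-42, 130), (-40, 101), (-38, 103), (-36, 116), (-34, 120), (-32, 121), (-30, 121), (-28, 120), (-26, 118), (-24, 113), (-22, 109), (-20, 108), (-18, 108), (-16, 107), (-14, 106), (-12, 106), (-10, 105), (-8, 104), (-6, 103), (-4, 102), (-2, 102), (0, 101), (2, 99), (4, 99), (6, 100), (8, 106), (10, 114), (12, 117), (14, 118), (16, 119), (18, 119), (20, 119), (22, 119), (24, 118), (26, 117), (28, 118), (30, 118), (32, 118), (34, 118), (36, 118), (38, 119), (40, 129), (42, 143), (44, 152), (46, 160), (48, 163), (50, 164), (52, 164), (54, 164), (56, 164), (58, 163), (60, 163)]
```

Run:
```python
from p import *
import pickle
s=r.read_state();R=Ro.from_quat(s['eef_rot']).as_matrix();g=s['ee_pos']-.011*R[:,2]; f=R[:,1]; up=-R[:,2]
for nm in('sideA','sideB'):
    c=pickle.load(open(nm+'.pkl','rb')); gg=g+([0,0,.0794] if nm=='sideA' else [0,0,0])
    im=cv2.cvtColor(c['img'],cv2.COLOR_BGR2GRAY).astype(np.float32)
    def samp(P):
        q=proj(c,P).astype(np.float32); return cv2.remap(im,q[:,0].reshape(-1,1),q[:,1].reshape(-1,1),cv2.INTER_LINEAR).ravel()
    o=np.arange(-.014,.0121,.001)
    print(nm,(o*1e3).astype(int))
    for k in(-.055,-.050,-.03,.047,.055,.065,.075,.085,.093):
        w=np.mean([samp([gg+f*(k+d)+up*x for x in o]) for d in(-.003,-.0015,0,.0015,.003)],0);print(k,w.round().astype(int))
```

```text
sideA [-14 -13 -12 -11 -10  -9  -8  -7  -6  -5  -4  -3  -2  -1   0   0   1   2
   3   4   5   6   7   8   9  10  11]
-0.055 [147 141 133 127 124 120 118 116 114 114 114 115 117 123 128 131 135 137
 137 138 140 143 145 150 154 155 155]
-0.05 [132 124 118 117 116 115 115 115 115 115 117 119 123 128 134 137 137 134
 132 130 129 136 146 152 154 155 155]
-0.03 [116 107 103 100  99  97  97  97  96  97  98 100 101 102 103 102  99  97
  97  99 105 115 127 139 147 152 156]
0.047 [152 150 148 142 132 121 107  94  96 102 111 119 127 135 143 148 153 155
 155 153 144 133 114  90  65  43  24]
0.055 [156 155 151 146 134 119 105  99  95 102 112 120 127 134 141 147 152 156
 157 156 152 139 122  98  69  44  26]
0.065 [159 158 154 146 137 121 105  99 100 105 114 122 129 135 141 146 151 154
 155 155 153 152 148 144 139 135 131]
0.075 [157 156 153 144 132 117 103  95 100 106 114 121 128 135 142 147 152 156
 158 159 159 159 159 159 158 158 158]
0.085 [157 155 151 143 129 114 104  97 100 109 118 125 130 135 141 146 151 155
 156 157 158 158 158 158 159 159 159]
0.093 [157 156 151 144 133 115  99  99 104 112
[... 541 characters left out ...]
.047 [151 150 148 144 131 115 103  98  97 103 111 118 123 127 123 112  94  70
  47  31  19  11  10   9   9  10  11]
0.055 [154 153 149 142 132 116 102  96  99 105 112 119 125 126 123 108  88  65
  45  26  17  12  10  10   9  11  15]
0.065 [156 155 152 142 131 117 104  96 100 107 116 124 131 133 134 136 137 137
 133 130 127 126 125 125 126 128 128]
0.075 [ 92  93  92  91  86  81  83  88  96 106 115 119 122 118 111 104  99  94
  92  92  91  91  92  93  93  94  93]
0.085 [ 76  76  75  75  75  75  80  89  99 109 118 122 118 111  99  87  78  72
  68  67  67  67  67  67  66  65  65]
0.093 [ 78  77  76  74  72  75  80  88  99 109 115 120 115 100  87  82  78  78
  84  89  92  93  95  95  95  95  95]
```

The rod is parallel to the tool axis: its edge stays constant along the length, to under 0.3°. The tip is at 108 mm as expected. I'll apply the small centring correction.

{"api": "apply_moves", "payload": {
  "increments": [
    {"grip":255,"xyz":[0.6,0.7,0.9],"rotation":[0,0,0]},
    {"grip":255,"xyz":[0.6,0.7,0.9],"rotation":[0,0,0]},
    {"grip":255,"xyz":[0.6,0.7,0.9],"rotation":[0,0,0]},
    {"grip":255,"xyz":[0.6,0.7,0.9],"rotation":[0,0,0]}
  ]
}}

```text
time: 15.45
ee_pos: [0.3424, 0.2511, 0.1003]
eef_rot: [0.595, 0.804, 0.001, 0.001]
ft_force: [-0.1, -1.3, -1.0]
width: 0.0153
```

Run:
```python
from p import *
f=Rt(17,0)[:,1];l=Rt(17,0)[:,0]
plan(BEAM+.0007*f+.001*l-f*.1083,17,0)
s=r.read_state();R=Ro.from_quat(s['eef_rot']).as_matrix();g=s['ee_pos']-.011*R[:,2]
print('y axis',R[:,1],'tip',g+R[:,1]*.1083,'target',BEAM+.0007*f+.001*l,'vel',abs(s['joint_vel']).max())
for n in('side','top'):
    c=grab(n)
    cv2.imwrite(f'pics/{n}C.png',c['img'])
```

```text
t 15.45 tcp [0.3424 0.2511 0.1003] q [ 0.2554  0.098  -1.0115  2.0766  0.099   1.0128  1.0607] F [-0.1237 -1.2884 -1.0424] w 0.015306924504180183
xyz [-0.3 -0.9  1.3] | 1.6 rot [ 0.15 -0.01 -0.02]
y axis [0.9564 0.292  0.0026] tip [0.4459 0.2827 0.1116] target [0.4452 0.2823 0.11  ] vel 0.0017293624680740553
```

View pics/topC.png

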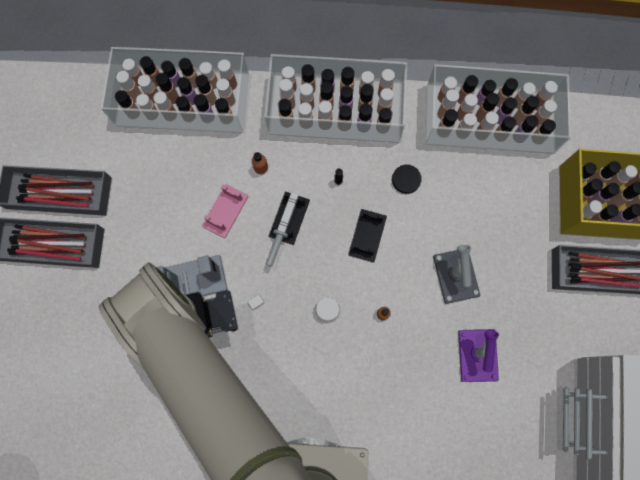

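View pics/sideC.png

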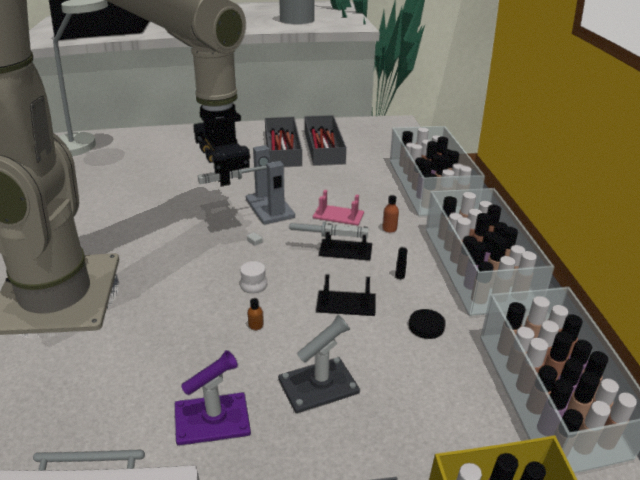

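{"api": "apply_moves", "payload": {
  "increments": [
    {"grip":255,"xyz":[-0.2,-0.6,1.3],"rotation":[0.1,0,0]},
    {"grip":255,"xyz":[-0.2,-0.6,1.3],"rotation":[0.1,0,0]},
    {"grip":255,"xyz":[-0.2,-0.6,1.3],"rotation":[0.1,0,0]},
    {"grip":255,"xyz":[-0.2,-0.6,1.3],"rotation":[0.1,0,0]},
    {"grip":255,"xyz":[-0.2,-0.6,1.3],"rotation":[0.1,0,0]}
  ]
}}

```text
time: 16.18
ee_pos: [0.3418, 0.2508, 0.099]
eef_rot: [0.595, 0.804, 0.0, 0.0]
ft_force: [0.3, 0.4, -1.5]
width: 0.0156
```

Run:
```python
from p import *
f=Rt(17,0)[:,1];l=Rt(17,0)[:,0]
for i in range(4):
  plan(BEAM+.0007*f+.001*l-f*.1083,17,0)
  c=grab('side' if i%2 else 'top')
cv2.imwrite('pics/sideD.png',cv2.resize(c['img'][140:225,190:300],None,fx=7,fy=7,interpolation=cv2.INTER_CUBIC))
```

```text
t 16.175 tcp [0.3418 0.2508 0.099 ] q [ 0.2546  0.1007 -1.0113  2.078   0.1008  1.0115  1.0592] F [ 0.2884  0.3584 -1.5221] w 0.015582588964782337
xyz [-0.1 -0.3 -0. ] | 0.3 rot [ 0.04 -0.02 -0.02]
t 16.225 tcp [0.3418 0.2507 0.099 ] q [ 0.2546  0.1007 -1.0112  2.078   0.1008  1.0115  1.0592] F [-0.0639  0.2287 -1.6489] w 0.015518637353362142
xyz [-0.1 -0.3 -0. ] | 0.3 rot [ 0.04 -0.01 -0.02]
t 16.275 tcp [0.3418 0.2507 0.099 ] q [ 0.2545  0.1007 -1.0112  2.0781  0.1008  1.0115  1.0592] F [ 0.1809 -0.1103 -1.4066] w 0.015266766197627325
xyz [-0.1 -0.2 -0. ] | 0.3 rot [ 0.04 -0.01 -0.02]
t 16.325 tcp [0.3418 0.2507 0.099 ] q [ 0.2546  0.1007 -1.0112  2.078   0.1008  1.0115  1.0592] F [ 0.212   1.234  -1.0471] w 0.01559493384202868
xyz [-0.1 -0.3 -0. ] | 0.3 rot [ 0.04 -0.01 -0.02]
```

View pics/sideD.png

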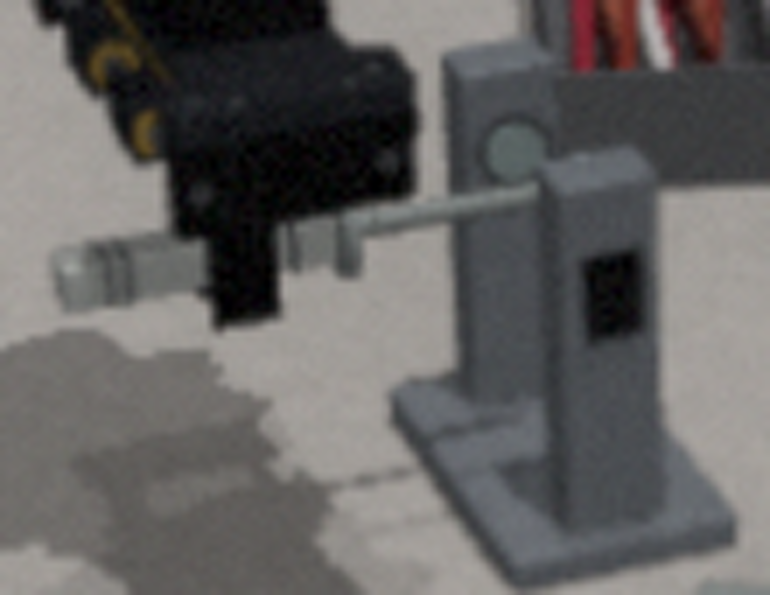

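The tip is at the reading point to within about 1 mm, the rod is level, and the arm is still. Handing in.

Run:
```python
from bench import r
print(r.close_job())
```

```text
the job is handed in; nothing more can be done
None
```

I took the slim gauge from its rest, slid it into the guide tube until the collar stopped, and drew it straight out. I then handed the job in at 16.3 s with the gauge held still at the reading fork. The thick gauge and the cosmetics look undisturbed in the last pictures.

- **Collar stop:** the arm stopped advancing with about 13 N along the tube, the grip's centre about 51 mm out from the mouth. The gripper hid the collar in both views, so this rests on force and position.
- **At the fork:** the last reading put the tip about 0.3 mm from the target. I had shifted that target about 1 mm after re-measuring the fork in the top view. The rod is level to within about 0.3°, and the wrist shows only 1–2 N, mostly the gauge's weight.
- **Disagreement:** the side camera shows both the fork and the gauge a little over 1 px low. I treated this as a camera bias and set the tip height from the arm's own pose and the given 110 mm.
- **Tip in the side view:** in the final pose the near upright hides the tip there, so the tip's position along the fork comes from the top view and the arm pose.

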